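Find the key that unlocks the sample box

TASK

Try the two keys from the orange stand in the lock of the white sample box until one goes fully home, then turn that key a quarter turn counter-clockwise (seen from above) as far as it goes, so that the red latch arm swings off the blue lid. Take the key out and stand it grip up in the yellow cup, and leave the key that does not fit lying in a slot of the orange stand (once the latch is open, do not touch that other key or mix the two up). Do not disturb the tip box, carton or bottle.

Things in the scene. Friction and masses are not known exactly. Their poses are not given: they have to be found in the camera images.
- box: White sample box with blue lid, fixed to the bench: 200 (x) by 140 (y) mm, top at 80 mm. Origin under its centre. The lock lies 35 mm from the centre towards its -x side, the lid on its +x side. The lock plug is a 52 mm square steel block that stands 10 mm above the box top.
- lock (a point): Centre of the plug's top face, 90 mm above the bench, lock axis vertical; axes as the box. Keyway: a 22 mm square hole over 64 mm deep, crossed in its top 8 mm by a slot 40 x 12 mm for the key's wings. A fitting key goes down until its origin is at this point, and stands there when released. A wrong key is stopped 11 mm higher, wings above the plug, and cannot turn it.
- latch (a joint): Rotation of plug and red latch arm (reaching 25 to 69 mm from the axis, level with the plug's top), rad, counter-clockwise from above. Starts locked at 0 to 0.2 (arm over the lid); end stop 1.6 (arm along the lock's y). The slot lies along the lock's y axis turned by this angle. About 0.12 N m to turn, stays where left; the key has about 0.12 rad of play each way.
- key_1: Loose blue key, 134 mm long, about 120 g. Origin on its axis at the underside of the plastic grip; z points to the grip's end, y along the wings. Grip 18 (x) by 24 (y) mm, z = 0 to 70 mm. Steel wings 36 mm across (y), 8 thick (x), z = -8 to 0. Stem 18 mm across to z = -50, then the tip to -64. Starts lying in the stand at 45 degrees, grip high. Half a turn about z makes no difference.
- key_2: Loose green key, 134 mm long, about 120 g. Origin on its axis at the underside of the plastic grip; z points to the grip's end, y along the wings. Grip 18 (x) by 24 (y) mm, z = 0 to 70 mm. Steel wings 36 mm across (y), 8 thick (x), z = -8 to 0. Stem 18 mm across to z = -50, then the tip to -64. Starts lying in the stand at 45 degrees, grip high. Half a turn about z makes no difference.
- key_1_tip (a point): Tip end of the blue key, on its axis, 64 mm below its origin. This tip is a solid round pin, 8 mm across. Which key fits changes from run to run and cannot be seen from outside: try them.
- key_2_tip (a point): Tip end of the green key, on its axis, 64 mm below its origin. This tip is hollow, four thin prongs round a 9.6 mm gap. Which key fits changes from run to run and cannot be seen from outside: try them.
- stand: Orange stand fixed to the bench, 105 (x) by 150 (y) mm, origin under its centre. Two slots at y = +40 and -40 mm, 46 mm wide, fins 10 mm high, sloping up at 45 degrees along its +x. A key at rest has its tip on the low front ledge, origin at x = 0, z = 66 mm in the stand's frame, its z axis along (1,0,1), y along the stand's y; the grip beyond 25 mm from the key's origin overhangs freely.
- cup: Yellow round cup fixed to the bench on an 85 mm square steel foot: inside 56 mm wide, rim 85 mm high, inner floor 5 mm high. Origin at the centre of its underside. A key let down tip first stands or leans in it with its grip above the rim.
- tip_box: Purple pipette-tip box with clear lid, 85 x 120 x 57 mm, loose; leave alone. Origin under its centre.
- carton: White and orange carton, 82 x 102 x 80 mm, loose; leave alone. Origin under its centre.
- reagent: Amber bottle with blue cap, 64 mm across, 90 mm high, loose; leave alone. Origin under its centre.
There are look-alikes about, which are no part of the job. Leave any pink look-alike of the key_1 alone.

How it is judged:
By the outcome, as a careful person would: the job done as asked, in the order asked, and still so for the second after the job is handed in, with the robot touching nothing.
It also fails if it takes over 72 s, if anything falls off the work surface, if the arm or the gripper's body presses on something with over 40 N, if the wrist force passes 120 N, or if a joint passes its speed limit or range.

ROBOT

A 7-joint arm with a two-finger parallel gripper is mounted at the origin on the work surface. World frame = base frame: x ahead of the robot, y to its left, z up, the work surface at z = 0. Lengths are in m, angles in degrees, forces in N, time in s.
With the tool pointing down it reaches from about 0.425 to 0.875 m from the base axis. Payload 4.7 kg.
Tool frame: the origin (TCP) lies on the front face of the gripper's body, between the roots of the fingers; the fingertips stand 70 mm ahead of it and the grasp point (between the pads) lies 51 mm ahead of it; z points along the fingers, y is the direction in which the jaws open and shut (so a half turn about z gives the same grasp; the last joint's range is limited). The gripper opens to 87 mm and grips with 3 to 60 N. Pads are 19 mm wide; open, the fingers measure 117 mm over their backs; the gripper's body (75 mm by 190 mm) begins 51 mm behind the grasp point.
Start: joints at [75.464, 18.392, -4.016, 83.108, 1.295, 78.541, -3.26], TCP at [0.172, -0.627, 0.292] pointing down, gripper open.
Joint ranges: [-163.93, 163.93], [-17.29, 119.83], [-79.2, 71.16], [3.27, 140.29], [-89.18, 269.18], [5.43, 117.66], [-154.24, 154.24]. Speed limits (degrees/s): [147.25, 147.25, 180, 180, 180, 180, 180].

INTERFACE

Orientations are given as [roll, pitch, yaw] about the fixed x, y, z axes, in that order (R = Rz(yaw) Ry(pitch) Rx(roll)).
In Python, from cell import env gives the robot as it stands.
- The arm moves only by the tool drive_tool, never from a script. Its argument "commands" is a list of rows, each a list of 7 numbers: the shift along the tool's x, y, z in cm, then the turn, a rotation vector about the tool's x, y, z in degrees, then the opening, from 0 (shut) to 1 (fully open). In form: [[tx, ty, tz, rx, ry, rz, hand], ...]. A call has 1 to 20 rows; each row shifts and turns the commanded pose from where the row before left it, along the tool's axes as they then stand; what a row does not reach is not made up. A row lasts 1/12 s, in which the tool goes at most 41.7 mm and 7.16 degrees, less where a joint would pass 70% of its speed; a pose out of reach is approached as far as the arm can. A call is refused whole if a number of a shift passes 4.17 or a number of a turn 7.16, either way. A call with a gripper value outside its range is refused whole. The fingers move at their own pace and stop on an object; "force" is the grip in N (left out, the last holds). Time passes only in rows, so rows that do not move let the fingers close. It gives the time, the measured TCP pose, the force and the opening at its end, in the units of the state.
- env.get_obs(): the state, without advancing time (a new reading comes with each control period).
- env.read_camera(name): name is "scene" or "top" or "wrist"; returns a dict with "img" (400x640x3 uint8, blue, green, red), "mtx" (3x3 intrinsics, pixels), "pose" (4x4, takes a point from camera to world coordinates). Camera axes: x right, y down, z forward; pixel columns grow to the right and rows downward; lengths in m; the calibration is good to about 2 mm. A picture is of the moment at which its call begins. There is no depth.
- env.sign_off(): hands the job in, once; it reports no verdict.
The state is a dict: "time_s": time; "qpos": joint angles; "joint_velocities": joint speeds; "effort": joint torques, N m; "tool_pos": TCP position; "tool_rot": TCP orientation; "force": force on the tool from outside, world axes, zero at the start; "wrist_torque": the same for the moment, N m; "grip_width": finger opening in m.
Only numpy, scipy, OpenCV 4.12 (cv2) and the standard library are available. Lean on these libraries where they do the work, as an engineer would, in place of code of your own. Each camera call takes 0.05 s, during which the arm holds its last target.

## Working session

There is one attempt and no reset: what is moved stays moved. The work goes in short steps, Python scripts to look and compute and a tool call to move; the robot and the scene stay as the last step left them, time stands still between calls to the robot, and variables do not carry over. Pictures are saved under pics/ and viewed, and the job is handed in when it is done.

Besides the shell and the picture viewer there is one more tool, called after "Request:" as name(argument=value, ...), one argument or row to a line, values as JSON. drive_tool: Moves the arm, as the interface text tells. Its arguments: {"type":"object","properties":{"commands":{"type":"array"},"force":{"type":"number"}},"required":["commands"]}

```bash
ls; mkdir -p pics; python3 - <<'E'
from cell import env
import cv2
o=env.get_obs();print(o)
for n in ["scene","top","wrist"]:
    r=env.read_camera(n);cv2.imwrite(f"pics/a_{n}.png",r["img"]);print(n,r["mtx"].tolist(),r["pose"].round(4).tolist())
E
```

```text
pics
{'time_s': 0.0, 'qpos': array([75.46414554, 18.44083688, -4.01612148, 83.17515212,  1.29381586,
       78.54256657, -3.25798219]), 'joint_velocities': array([-0.0051797 , -0.09928552,  0.00192355,  0.0877579 ,  0.04271513,
        0.11682358,  0.06735044]), 'effort': array([-4.25016433e-04, -4.91282451e+01, -4.04550070e-01, -3.12525773e+01,
       -6.40596240e-02,  4.38896427e-02,  1.75153496e-04]), 'tool_pos': array([ 0.17185037, -0.62642361,  0.29113914]), 'tool_rot': array([-1.79886628e+02,  4.50365029e-03,  1.53479555e+01]), 'force': array([ 0.18537056, -0.2017043 , -0.04518099]), 'wrist_torque': array([-0.02836626,  0.001231  ,  0.01071869]), 'grip_width': 0.08697186176563647}
scene [[384.5086655966908, 0.0, 316.13496108286273], [0.0, 384.5086655966908, 195.36472693950702], [0.0, 0.0, 1.0]] [[-0.4109, 0.7254, -0.5522, 1.0326], [0.9115, 0.3155, -0.2637, 0.3553], [-0.0171, -0.6117, -0.7909, 0.9058], [0.0, 0.0, 0.0, 1.0]]
top [[455.1647768847252, 0.0, 319.30112282634155], [0.0, 455.1647768847252, 198.245029227507], [0.0, 0.0, 1.0]] [[-0.0114, -0.9932, 0.116, 0.3318], [-0.9999, 0.0119, 0.0039, 0.0796], [-0.0052, -0.1159, -0.9932, 1.3063], [0.0, 0.0, 0.0, 1.0]]
wrist [[310.09247481196223, 0.0, 322.89852828221547], [0.0, 310.09247481196223, 200.71504729271484], [0.0, 0.0, 1.0]] [[0.264, -0.9332, -0.2439, 0.2387], [-0.9645, -0.2559, -0.065, -0.6104], [-0.0017, 0.2524, -0.9676, 0.3829], [0.0, 0.0, 0.0, 1.0]]
```

View pics/a_scene.png

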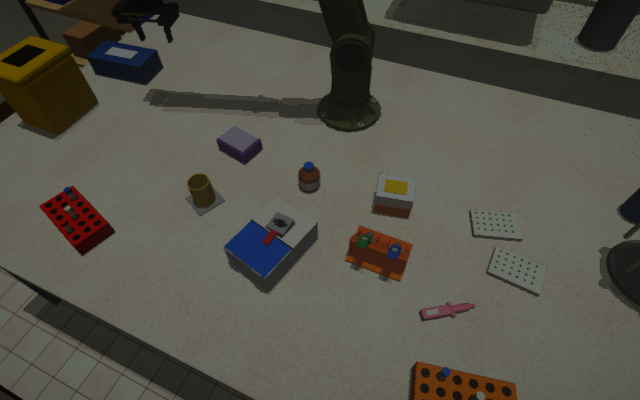

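View pics/a_top.png

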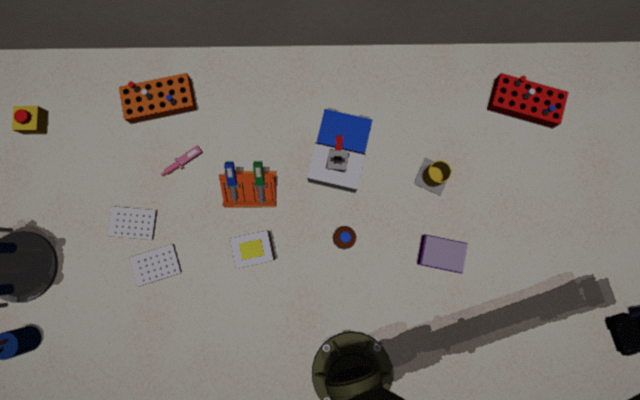

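View pics/a_wrist.png

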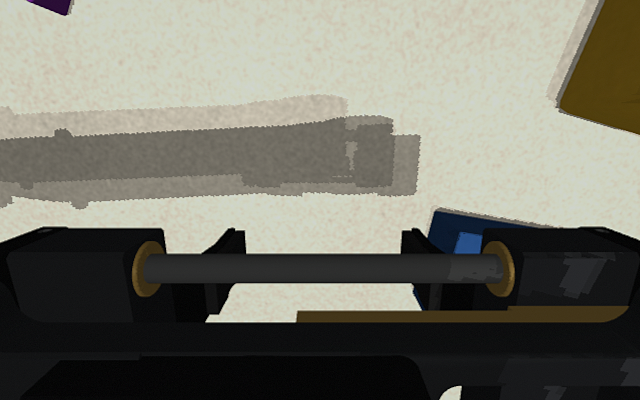

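The top view shows the stand at about (248,188), blue key (231,180), green key (259,180), box (340,150), cup (435,173). Next I'll zoom in and measure.

```bash
cat > h.py <<'E'
import numpy as np,cv2
from cell import env
def cam(n):
    r=env.read_camera(n); return r["img"],r["mtx"],r["pose"]
def ray(px,K,T,z):
    d=T[:3,:3]@np.linalg.solve(K,np.array([px[0],px[1],1.0])); o=T[:3,3]
    return o+d*(z-o[2])/d[2]
def proj(p,K,T):
    c=T[:3,:3].T@(np.asarray(p)-T[:3,3]); q=K@c; return q[:2]/q[2]
def crop(img,x0,y0,w,h,s,name):
    c=cv2.resize(img[y0:y0+h,x0:x0+w],None,fx=s,fy=s,interpolation=cv2.INTER_CUBIC); cv2.imwrite("pics/"+name,c)
E
python3 - <<'E'
from h import *
im,K,T=cam("top")
crop(im,210,100,160,120,5,"b_top.png")
crop(im,400,140,70,60,8,"b_cup.png")
i2,K2,T2=cam("scene")
crop(i2,180,170,240,120,3.3,"b_sc.png")
for uv in [(339,160),(248,188),(435,173)]: print(ray(uv,K,T,.09))
E
```

```text
[0.57781954 0.02959276 0.09      ]
[0.50402765 0.2764501  0.09      ]
[ 0.53885056 -0.22935285  0.09      ]
```

View pics/b_top.png

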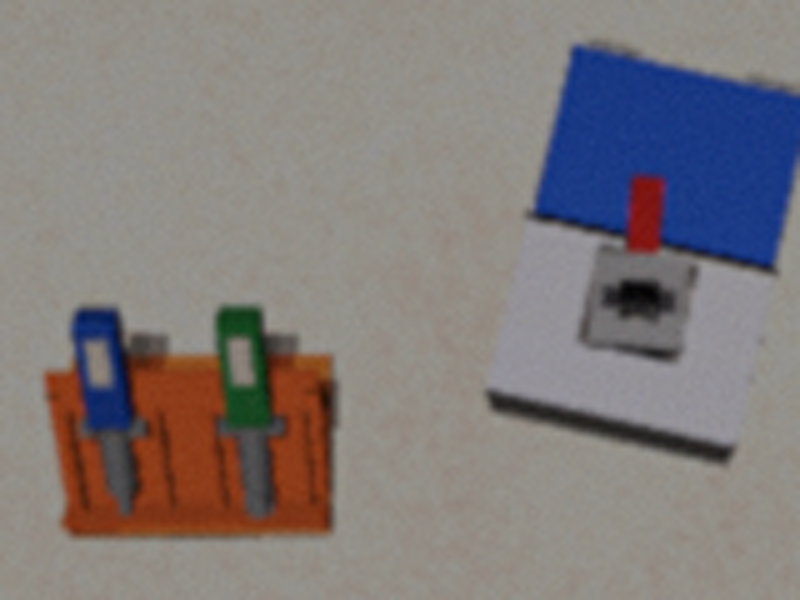

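View pics/b_cup.png

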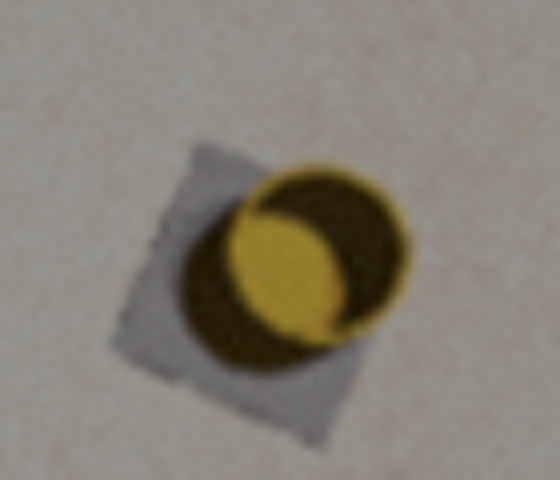

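View pics/b_sc.png

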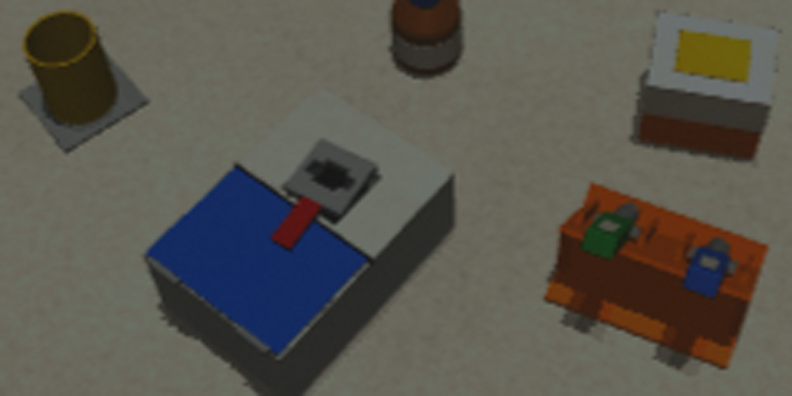

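```bash
python3 - <<'E'
from h import *
im,K,T=cam("top")
f=lambda u,v:(210+u/5-.4,100+v/5-.4)
for n,u,v,z in [("bw1",83,425,.066),("bw2",145,428,.066),("gw1",219,427,.066),("gw2",285,427,.066),("btip",125,512,.027),("gtip",260,515,.027),("bendL",75,315,.115),("bendR",121,313,.115),("gendL",219,311,.115),("gendR",262,311,.115)]:
    print(n,ray(f(u,v),K,T,z).round(4))
# hsv masks
h=cv2.cvtColor(im,cv2.COLOR_BGR2HSV)
def big(m,lo=(0,0),hi=(640,400)):
    k=np.zeros_like(m);k[lo[1]:hi[1],lo[0]:hi[0]]=m[lo[1]:hi[1],lo[0]:hi[0]]
    c=max(cv2.findContours(k,cv2.RETR_EXTERNAL,cv2.CHAIN_APPROX_NONE)[0],key=cv2.contourArea);return c
lid=big(cv2.inRange(h,(100,150,50),(130,255,255)),(300,90),(400,170))
r=cv2.minAreaRect(lid);print("lid",r);b=cv2.boxPoints(r);L=np.array([ray(p,K,T,.08) for p in b]);print(L.round(4),np.linalg.norm(L-np.roll(L,1,0),axis=1))
red=big(cv2.inRange(h,(170,100,50),(180,255,255))|cv2.inRange(h,(0,130,50),(6,255,255)),(325,120),(350,160))
r=cv2.minAreaRect(red);print("red",r);b=cv2.boxPoints(r);L=np.array([ray(p,K,T,.09) for p in b]);print(L.round(4))
pl=[(605,247),(697,262),(680,350),(583,343)]
P=np.array([ray(f(*p),K,T,.09) for p in pl]);print("plug",P.round(4),P.mean(0),np.linalg.norm(P-np.roll(P,1,0),axis=1))
# keyway dark
kw=[(602,300),(678,300)]
print([ray(f(*p),K,T,.09).round(4) for p in kw])
o=big(cv2.inRange(h,(3,150,60),(15,255,255)),(215,160),(285,215))
r=cv2.minAreaRect(o);print("stand",r)
# cup rim ellipse in crop b_cup: x 230..412,y 163..347
g=lambda u,v:(400+u/8-.4,140+v/8-.4)
print("cup",ray(g(321,255),K,T,.085)); 
F=np.array([ray(g(*p),K,T,.008) for p in [(203,140),(112,345),(322,450)]]);print("foot",F.round(4),(F[0]+F[2])/2)
E
```

```text
bw1 [0.5176 0.3405 0.066 ]
bw2 [0.5155 0.3063 0.066 ]
gw1 [0.5156 0.2655 0.066 ]
gw2 [0.5151 0.2291 0.066 ]
btip [0.4734 0.3243 0.027 ]
gtip [0.4708 0.2479 0.027 ]
bendL [0.5695 0.3352 0.115 ]
bendR [0.5703 0.3107 0.115 ]
gendL [0.5707 0.2585 0.115 ]
gendR [0.5704 0.2356 0.115 ]
lid ((344.0803527832031, 130.7836151123047), (48.155521392822266, 34.470420837402344), 13.240520477294922)
[[ 0.6308  0.0897  0.08  ]
 [ 0.7257  0.0668  0.08  ]
 [ 0.6926 -0.0625  0.08  ]
 [ 0.5983 -0.0385  0.08  ]] [0.13229705 0.09760727 0.13345009 0.09726583]
red ((338.0, 143.0), (14.0, 6.0), 90.0)
[[0.6447 0.0394 0.09  ]
 [0.6444 0.023  0.09  ]
 [0.6054 0.0237 0.09  ]
 [0.6056 0.04   0.09  ]]
plug [[0.6086 0.052  0.09  ]
 [0.5996 0.002  0.09  ]
 [0.5512 0.0121 0.09  ]
 [0.5557 0.0647 0.09  ]] [0.57874819 0.03269896 0.09      ] [0.05441854 0.05074677 0.04950983 0.05269707]
[array([0.5792, 0.054 , 0.09  ]), array([0.5787, 0.0127, 0.09  ])]
stand ((247.0, 188.5), (35.0, 56.0), 90.0)
cup [ 0.5437399  -0.24361059  0.085     ]
foot [[ 0.5998 -0.2231  0.008 ]
 [ 0.5252 -0.1875  0.008 ]
 [ 0.4862 -0.2614  0.008 ]] [ 0.54303531 -0.24221644  0.008     ]
```

Request:
drive_tool(
  commands=[
    [0, 0, 0, 0, 0, 5.7, 1],
    [0, 0, 0, 0, 0, 5.7, 1],
    [0, 0, 0, 0, 0, 5.7, 1],
    [3.3, -2.1, 0, 0, 0, 0, 1],
    [3.3, -2.1, 0, 0, 0, 0, 1],
    [3.3, -2.1, 0, 0, 0, 0, 1],
    [3.3, -2.1, 0, 0, 0, 0, 1],
    [3.3, -2.1, 0, 0, 0, 0, 1],
    [3.3, -2.1, 0, 0, 0, 0, 1],
    [3.3, -2.1, 0, 0, 0, 0, 1],
    [3.3, -2.1, 0, 0, 0, 0, 1],
  ],
)

```text
time_s: 1.22
tool_pos: [0.4424, -0.4658, 0.2925]
tool_rot: [180.0, -0.0, -1.8]
force: [0.3, -1.1, -0.1]
grip_width: 0.0869
```

Request:
drive_tool(
  commands=[
    [0.67, -3.85, 0, 0, 0, 0, 1],
    [0.67, -3.85, 0, 0, 0, 0, 1],
    [0.67, -3.85, 0, 0, 0, 0, 1],
    [0.67, -3.85, 0, 0, 0, 0, 1],
    [0.67, -3.85, 0, 0, 0, 0, 1],
    [0.67, -3.85, 0, 0, 0, 0, 1],
    [0.67, -3.85, 0, 0, 0, 0, 1],
    [0.67, -3.85, 0, 0, 0, 0, 1],
    [0.67, -3.85, 0, 0, 0, 0, 1],
    [0.67, -3.85, 0, 0, 0, 0, 1],
    [0.67, -3.85, 0, 0, 0, 0, 1],
    [0.67, -3.85, 0, 0, 0, 0, 1],
    [0.67, -3.85, 0, 0, 0, 0, 1],
    [0, 0, 0, 0, 0, 0, 1],
    [0, 0, 0, 0, 0, 0, 1],
  ],
)

```text
time_s: 2.47
tool_pos: [0.5433, 0.0338, 0.2924]
tool_rot: [-180.0, -0.0, -1.4]
force: [-0.6, -0.9, -1.1]
grip_width: 0.0873
```

```bash
python3 - <<'E'
from h import *
im,K,T=cam("wrist");cv2.imwrite("pics/c.png",im);print(T.round(4).tolist())
print(env.get_obs()["qpos"].round(1))
print(proj([.5785,.032,.09],K,T))
E
```

```text
[[-0.0251, -0.9674, -0.252, 0.6126], [-0.9997, 0.0241, 0.007, 0.0301], [-0.0007, 0.2521, -0.9677, 0.3841], [0.0, 0.0, 0.0, 1.0]]
[  23.9    7.5  -32.5   97.3    4.2   76.3 -101. ]
[321.98236475 157.22233402]
```

View pics/c.png

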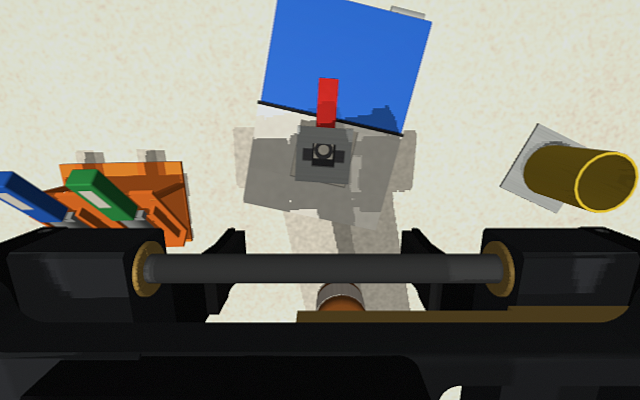

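```bash
python3 - <<'E'
from h import *
im=cv2.imread("pics/c.png")
crop(im,275,70,100,130,4.5,"c2.png")
E
```

```text
(no output)
```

View pics/c2.png

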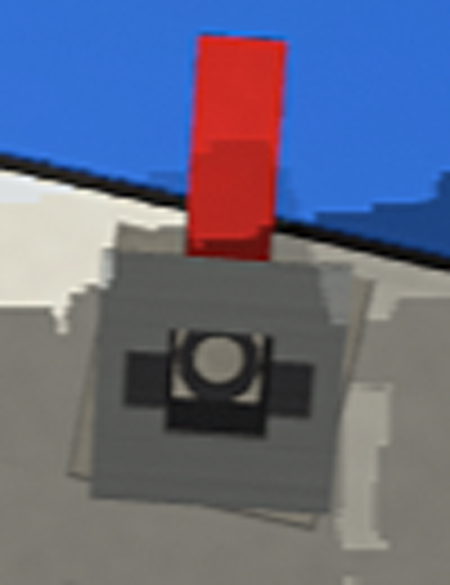

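```bash
python3 - <<'E'
from h import *
im,K,T=cam("wrist")
f=lambda u,v:(275+(u+.5)/4.5-.5,70+(v+.5)/4.5-.5)
def R(n,ps,z=.09):
    P=np.array([ray(f(*p),K,T,z) for p in ps]);print(n,P[:,:2].round(4).tolist(),P.mean(0).round(4));return P
R("slot",[(125,350),(313,363),(311,417),(123,405)])
R("hole",[(168,330),(271,336),(266,437),(165,430)])
R("plug",[(108,247),(345,265),(330,515),(92,497)])
P=R("arm",[(198,36),(286,40),(270,258),(187,254)])
d=(P[0]+P[1]-P[2]-P[3]);print(np.degrees(np.arctan2(d[1],d[0])))
h=cv2.cvtColor(im,cv2.COLOR_BGR2HSV);m=cv2.inRange(h,(100,150,120),(130,255,255));m[:, :240]=0;m[:,460:]=0;m[150:]=0
c=max(cv2.findContours(m,0,1)[0],key=cv2.contourArea);a=cv2.approxPolyDP(c,6,True)[:,0];print(a.tolist())
E
```

```text
slot [[0.5881, 0.047], [0.5843, 0.0079], [0.573, 0.0084], [0.5767, 0.0479]] [0.5806 0.0278 0.09  ]
hole [[0.592, 0.0379], [0.5901, 0.0165], [0.5691, 0.018], [0.5712, 0.0393]] [0.5806 0.0279 0.09  ]
plug [[0.6091, 0.0495], [0.6041, 0.0011], [0.5519, 0.0046], [0.5573, 0.0555]] [0.5806 0.0277 0.09  ]
arm [[0.6489, 0.0298], [0.6477, 0.0125], [0.6059, 0.0164], [0.6072, 0.0334]] [0.6274 0.023  0.09  ]
-5.200882476928351
[[273, 0], [258, 100], [312, 112], [313, 78], [330, 77], [333, 117], [397, 131], [426, 21], [341, 0]]
```

```bash
python3 - <<'E'
from h import *
im,K,T=cam("wrist");o=env.get_obs();p=o["tool_pos"];print(p,o["tool_rot"])
a=np.radians(o["tool_rot"][2]);ty=np.array([np.sin(a),-np.cos(a),0])
for d in (.07,.051): 
  for s in(-.0437,0,.0437): print(d,s,proj(p-[0,0,d]+ty*s,K,T))
i,K2,T2=cam("scene");f=lambda u,v:(180+(u+.5)/3.3-.5,170+(v+.5)/3.3-.5)
print([ray(f(*q),K2,T2,.09).round(4) for q in [(322,139),(378,172),(335,217),(283,184),(330,175)]])
# triangulate slot centre top+scene+wrist
E
```

```text
[0.54333382 0.02883345 0.29206659] [ 1.79940462e+02  1.90959085e-02 -1.88580729e+00]
0.07 -0.0437 [242.70769694 247.49778249]
0.07 0 [320.65133295 247.53453862]
0.07 0.0437 [398.54922879 247.57127319]
0.051 -0.0437 [233.2623723  262.60308762]
0.051 0 [320.42231878 262.63923094]
0.051 0.0437 [407.52507266 262.67535054]
[array([0.5526, 0.0126, 0.09  ]), array([0.5629, 0.067 , 0.09  ]), array([0.6125, 0.0553, 0.09  ]), array([0.6022, 0.0049, 0.09  ]), array([0.5803, 0.0342, 0.09  ])]
```

```bash
python3 - <<'E'
from h import *
for k in range(2):
    im,K,T=cam("wrist");o=env.get_obs();print(o["time_s"],o["tool_pos"].round(4),o["tool_rot"].round(2),T[:3,3].round(4))
crop(im,275,70,100,130,4.5,"c3.png")
g=cv2.cvtColor(im,cv2.COLOR_BGR2GRAY)
E
```

```text
2.7167 [0.5433 0.0286 0.2921] [ 1.7996e+02  2.0000e-02 -1.9300e+00] [0.6126 0.0243 0.3837]
2.7667 [0.5434 0.0288 0.2921] [ 1.7997e+02  1.0000e-02 -1.9300e+00] [0.6126 0.0243 0.3837]
```

View pics/c3.png

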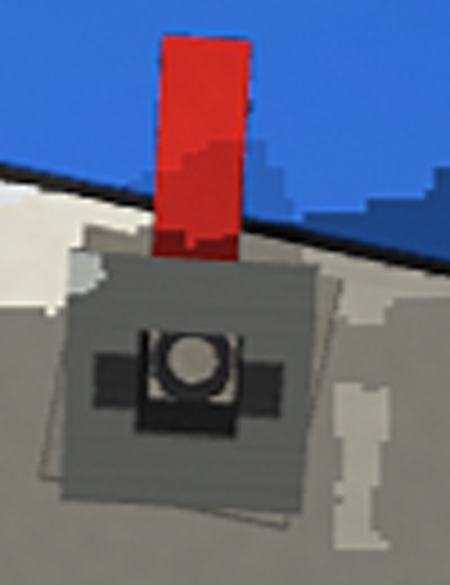

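```bash
python3 - <<'E'
from h import *
im,K,T=cam("wrist")
f=lambda u,v:(275+(u+.5)/4.5-.5,70+(v+.5)/4.5-.5)
def R(n,ps,z=.09):
    P=np.array([ray(f(*p),K,T,z) for p in ps]);print(n,P[:,:2].round(4).tolist(),P.mean(0).round(4));return P
R("slot",[(95,350),(284,364),(281,417),(93,406)])
R("hole",[(138,330),(242,335),(237,438),(136,431)])
R("plug",[(72,248),(320,266),(301,514),(62,498)])
P=R("arm",[(163,36),(251,40),(238,260),(154,255)])
d=(P[0]+P[1]-P[2]-P[3]);print(np.degrees(np.arctan2(d[1],d[0])))
print(proj([.5785,.032,.09],K,T))
cv2.imwrite("pics/d.png",im)
i2,K2,T2=cam("scene")
E
```

```text
slot [[0.5885, 0.0507], [0.5843, 0.0114], [0.5732, 0.0123], [0.5769, 0.0518]] [0.5807 0.0316 0.09  ]
hole [[0.5923, 0.0416], [0.5905, 0.02], [0.5691, 0.0217], [0.5713, 0.043]] [0.5808 0.0316 0.09  ]
plug [[0.6093, 0.0542], [0.6039, 0.0036], [0.5522, 0.0085], [0.5575, 0.0595]] [0.5807 0.0315 0.09  ]
arm [[0.6492, 0.0339], [0.6479, 0.0165], [0.6057, 0.0204], [0.6073, 0.0375]] [0.6275 0.0271 0.09  ]
-5.127270507883076
[316.09088389 157.3895533 ]
```

Request:
drive_tool(
  commands=[
    [-1.0, -3.2, 0, 0, 0, 0, 1],
    [-1.0, -3.2, 0, 0, 0, 0, 1],
    [-1.0, -3.2, 0, 0, 0, 0, 1],
    [-1.0, -3.2, 0, 0, 0, 0, 1],
    [-1.0, -3.2, 0, 0, 0, 0, 1],
    [-1.0, -3.2, 0, 0, 0, 0, 1],
    [-1.0, -3.2, 0, 0, 0, 0, 1],
    [-1.0, -3.2, 0, 0, 0, 0, 1],
    [0, 0, 0, 0, 0, 0, 1],
    [0, 0, 0, 0, 0, 0, 1],
    [0, 0, 0, 0, 0, 0, 1],
    [0, 0, 0, 0, 0, 0, 1],
  ],
)

```text
time_s: 3.87
tool_pos: [0.4722, 0.2871, 0.292]
tool_rot: [179.9, -0.0, -1.9]
force: [-0.2, -0.0, -0.6]
grip_width: 0.0872
```

```bash
python3 - <<'E'
from h import *
im,K,T=cam("wrist");o=env.get_obs();print(o["time_s"],o["tool_pos"].round(4),o["tool_rot"].round(2))
im,K,T=cam("wrist");o=env.get_obs();print(o["time_s"],o["tool_pos"].round(4),o["tool_rot"].round(2),o["qpos"].round(1))
cv2.imwrite("pics/e.png",im);np.savez("e.npz",K=K,T=T)
crop(im,210,60,220,160,3.6,"e2.png")
E
```

```text
3.9167 [0.4723 0.287  0.292 ] [ 1.7995e+02 -1.0000e-02 -1.9400e+00]
3.9667 [0.4722 0.2872 0.2921] [179.96  -0.    -1.94] [   5.5   10.3  -44.    95.9    7.3   76.8 -131.7]
```

View pics/e.png

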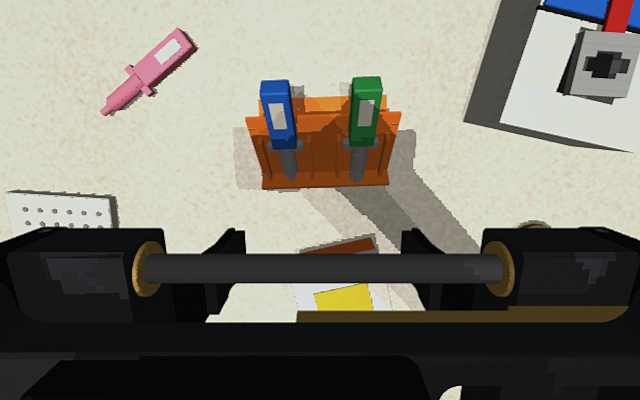

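View pics/e2.png

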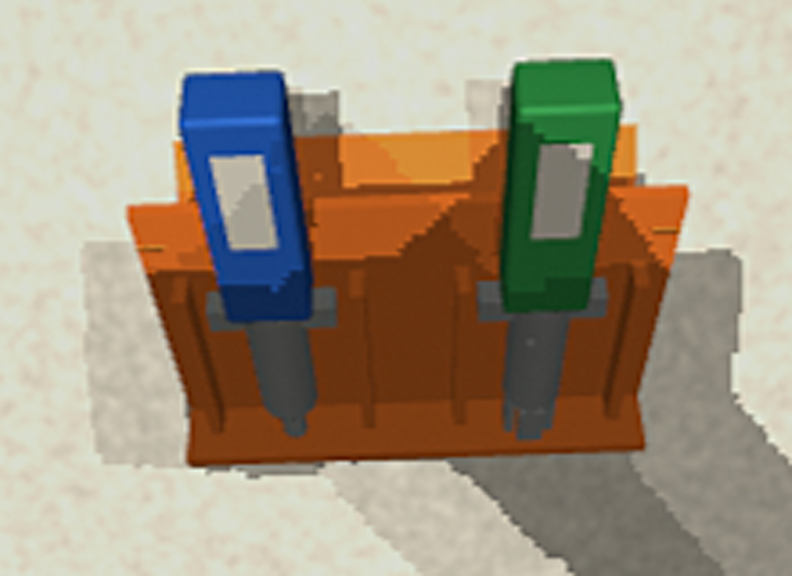

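```bash
python3 - <<'E'
from h import *
d=np.load("e.npz");K,T=d["K"],d["T"]
f=lambda u,v:(210+(u+.5)/3.6-.5,60+(v+.5)/3.6-.5)
def R(n,ps,z,dx):
    P=np.array([ray(f(*p),K,T,z) for p in ps])[:,:2];e=P[0]-P[1];print(n,P.round(4).tolist(),"mid",P.mean(0).round(4),"ox",(P.mean(0)[0]-dx).round(4),"w",np.linalg.norm(e).round(4),"yaw",np.degrees(np.arctan2(-e[0],e[1])).round(1))
R("b wing",[(207,292),(337,289)],.0688,-.0028)
R("b endup",[(187,122),(288,118)],.1219,.0431)
R("b endlo",[(183,76),(281,72)],.1091,.0559)
R("g wing",[(479,284),(607,282)],.0688,-.0028)
R("g endup",[(515,108),(617,110)],.1219,.0431)
R("g endlo",[(518,65),(612,62)],.1091,.0559)
R("front",[(190,465),(643,447)],.0,0)
R("tips",[(295,433),(524,433)],.0208,-.045)
E
```

```text
b wing [[0.5233, 0.3388], [0.5228, 0.3027]] mid [0.5231 0.3208] ox 0.5259 w 0.0361 yaw -0.7
b endup [[0.5636, 0.3309], [0.5637, 0.3084]] mid [0.5636 0.3196] ox 0.5205 w 0.0225 yaw 0.2
b endlo [[0.5747, 0.3333], [0.5748, 0.3106]] mid [0.5748 0.3219] ox 0.5189 w 0.0227 yaw 0.2
g wing [[0.5228, 0.2634], [0.5222, 0.2279]] mid [0.5225 0.2456] ox 0.5253 w 0.0354 yaw -1.1
g endup [[0.564, 0.2579], [0.5628, 0.2353]] mid [0.5634 0.2466] ox 0.5203 w 0.0226 yaw -3.0
g endlo [[0.5745, 0.2559], [0.5744, 0.2343]] mid [0.5744 0.2451] ox 0.5185 w 0.0216 yaw -0.3
front [[0.4598, 0.3618], [0.4607, 0.2027]] mid [0.4602 0.2823] ox 0.4602 w 0.1591 yaw 0.3
tips [[0.4738, 0.322], [0.4712, 0.2464]] mid [0.4725 0.2842] ox 0.5175 w 0.0756 yaw -2.0
```

Request:
drive_tool(
  commands=[
    [3.1, -0.8, 1.4, 0, 0, 0, 0.6],
    [3.1, -0.8, 1.4, 0, 0, 0, 0.6],
    [3.1, -0.8, 1.4, 0, 0, 0, 0.6],
    [3.1, -0.8, 1.4, 0, 0, 0, 0.6],
    [3.1, -0.8, 1.4, 0, 0, 0, 0.6],
    [0, 0, 0, 0, -5, 0, 0.6],
    [0, 0, 0, 0, -5, 0, 0.6],
    [0, 0, 0, 0, -5, 0, 0.6],
    [0, 0, 0, 0, -5, 0, 0.6],
    [0, 0, 0, 0, 0, 0, 0.6],
  ],
)

```text
time_s: 4.8
tool_pos: [0.63, 0.321, 0.2182]
tool_rot: [179.8, 20.3, -2.1]
force: [0.5, -0.9, -1.9]
grip_width: 0.0525
```

```bash
python3 - <<'E'
from h import *
o=env.get_obs();print(o["time_s"],o["tool_pos"].round(4),o["tool_rot"].round(2),o["qpos"].round(1))
E
```

```text
4.8 [0.63   0.321  0.2182] [179.83  20.33  -2.13] [  -4.5   45.   -38.8   61.7   13.6   97.  -130.4]
```

Request:
drive_tool(
  commands=[
    [0, 0, 0, 0, -5, 0, 0.6],
    [0, 0, 0, 0, -5, 0, 0.6],
    [0, 0, 0, 0, -5, 0, 0.6],
    [0, 0, 0, 0, -5, 0, 0.6],
    [0, 0, 0, 0, -5, 0, 0.6],
    [0, 0, 0, 0, 0, 0, 0.6],
    [0, 0, 0, 0, 0, 0, 0.6],
  ],
)

```text
time_s: 5.38
tool_pos: [0.6173, 0.3204, 0.2134]
tool_rot: [179.9, 43.3, -2.2]
force: [0.6, 0.2, 0.3]
grip_width: 0.0519
```

```bash
python3 - <<'E'
from h import *
o=env.get_obs();print(o["time_s"],o["tool_pos"].round(4),o["tool_rot"].round(2),o["qpos"].round(1))
E
```

```text
5.3833 [0.6173 0.3204 0.2134] [179.92  43.32  -2.23] [ -11.1   56.   -27.9   46.6   -2.   117.3 -127.7]
```

Request:
drive_tool(
  commands=[
    [0.7, 0, 1.5, 0, -0.4, 0, 0.6],
    [0.7, 0, 1.5, 0, -0.4, 0, 0.6],
    [0.7, 0, 1.5, 0, -0.4, 0, 0.6],
    [0.7, 0, 1.5, 0, -0.4, 0, 0.6],
    [0, 0, 0, 0, 0, 0, 0.6],
    [0, 0, 0, 0, 0, 0, 0.6],
  ],
)

```text
time_s: 5.88
tool_pos: [0.5945, 0.3244, 0.1547]
tool_rot: [-179.4, 44.9, -1.5]
force: [-0.3, 0.6, 0.2]
grip_width: 0.0523
```

```bash
python3 - <<'E'
from h import *
o=env.get_obs();print(o["time_s"],o["tool_pos"].round(4),o["tool_rot"].round(2),o["qpos"].round(1))
im,K,T=cam("wrist");cv2.imwrite("pics/f.png",im)
E
```

```text
5.8833 [0.5945 0.3244 0.1547] [-179.4    44.92   -1.49] [ -10.    56.7  -28.4   53.5   -1.9  111.5 -126.6]
```

View pics/f.png

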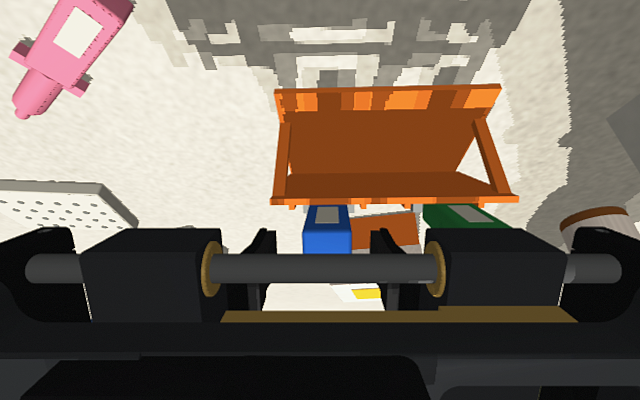

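Request:
drive_tool(
  commands=[
    [0.45, 0.1, 0.9, 0, 0, 0, 0.6],
    [0.45, 0.05, 0.9, 0, 0, 0, 0.6],
    [0, 0, 0, 0, 0, 0, 0.6],
    [0, 0, 0, 0, 0, 0, 0.6],
  ],
)

```text
time_s: 6.27
tool_pos: [0.5886, 0.3223, 0.1335]
tool_rot: [-179.6, 45.0, -1.7]
force: [0.9, -0.7, -0.5]
grip_width: 0.0524
```

```bash
python3 - <<'E'
from h import *
o=env.get_obs();print(o["time_s"],o["tool_pos"].round(4),o["tool_rot"].round(2),o["qpos"].round(1),o["force"])
im,K,T=cam("wrist");cv2.imwrite("pics/g.png",im);crop(im,200,180,240,140,3,"g.png")
im,K,T=cam("scene");crop(im,300,180,150,120,5,"g_s.png")
im,K,T=cam("top");crop(im,200,130,120,90,6,"g_t.png")
E
```

```text
6.2667 [0.5886 0.3223 0.1335] [-179.6    45.03   -1.73] [  -9.7   57.   -28.1   55.7   -1.8  109.3 -126.1] [ 0.8563887  -0.68852243 -0.50701145]
```

View pics/g.png

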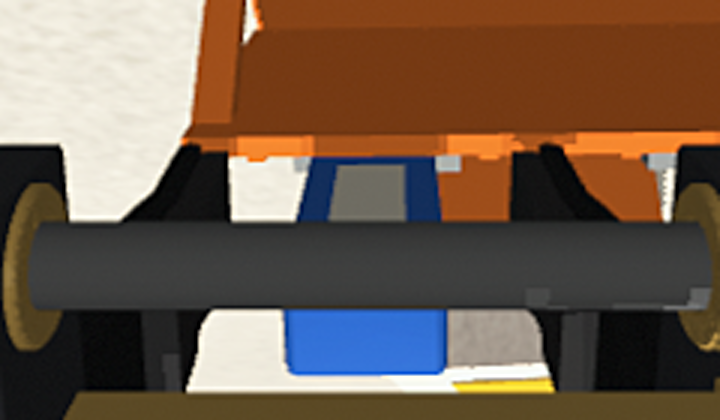

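View pics/g_s.png

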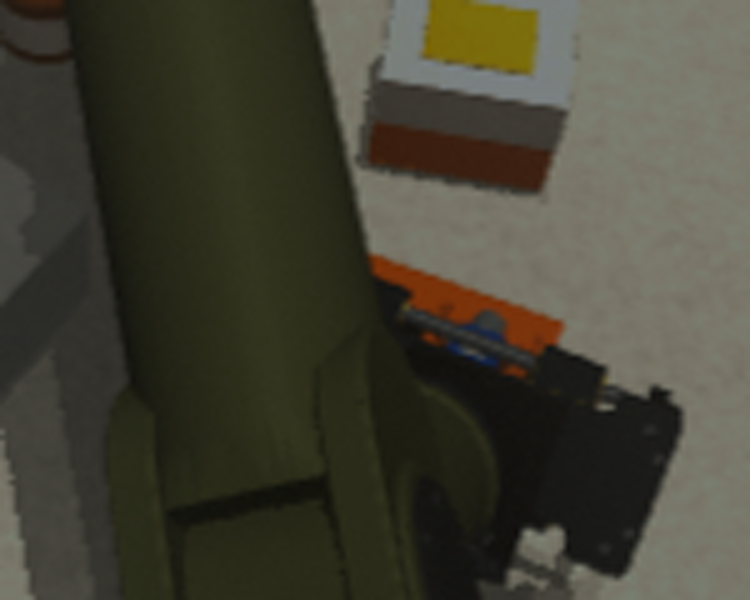

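```bash
cat >> h.py <<'E'
from scipy.spatial.transform import Rotation as Ro
def toolpose():
    o=env.get_obs();R=Ro.from_euler("xyz",o["tool_rot"],degrees=True).as_matrix();return R,o["tool_pos"]
E
python3 - <<'E'
from h import *
im,K,T=cam("wrist");R,p=toolpose()
for z in (.024,.029,.034):
  for x in (-.012,-.009,-.006): print(z,x,[proj(p+R@np.array([x,y,z]),K,T).round(1) for y in(-.012,.012)])
print("wings",[proj(p+R@np.array([.004,y,.099]),K,T).round(1) for y in(-.018,.018)])
E
```

```text
0.024 -0.012 [array([290.4, 316.5]), array([346.3, 316.5])]
0.024 -0.009 [array([290.2, 310.4]), array([346.4, 310.3])]
0.024 -0.006 [array([290. , 304.2]), array([346.5, 304.1])]
0.029 -0.012 [array([291.6, 309.6]), array([345.5, 309.6])]
0.029 -0.009 [array([291.4, 303.6]), array([345.6, 303.6])]
0.029 -0.006 [array([291.2, 297.6]), array([345.7, 297.6])]
0.034 -0.012 [array([292.6, 303.2]), array([344.7, 303.2])]
0.034 -0.009 [array([292.5, 297.4]), array([344.8, 297.4])]
0.034 -0.006 [array([292.3, 291.5]), array([344.9, 291.5])]
wings [array([292.3, 224.3]), array([347.6, 224.3])]
```

Request:
drive_tool(
  commands=[
    [0, 0, 0, 0, 0, 0, 0],
    [0, 0, 0, 0, 0, 0, 0],
    [0, 0, 0, 0, 0, 0, 0],
    [0, 0, 0, 0, 0, 0, 0],
    [0, 0, 0, 0, 0, 0, 0],
    [0, 0, 0, 0, 0, 0, 0],
  ],
  force=40,
)

```text
time_s: 6.97
tool_pos: [0.5884, 0.3223, 0.1336]
tool_rot: [-179.6, 45.1, -1.7]
force: [-0.7, -0.5, 0.3]
grip_width: 0.0236
```

Request:
drive_tool(
  commands=[
    [-1.5, 0, 0, 0, 0, 0, 0],
    [-2.5, 0, 0, 0, 0, 0, 0],
    [-2.0, 0, 0, 0, 0, 0, 0],
    [-2.2, 0, -2.2, 0, 6.4, 0, 0],
    [-1.9, 0, -2.4, 0, 6.4, 0, 0],
    [-1.6, 0, -2.6, 0, 6.4, 0, 0],
    [-1.3, 0, -2.7, 0, 6.4, 0, 0],
    [0, 0, 0, 0, 6.4, 0, 0],
    [0, 0, 0, 0, 6.4, 0, 0],
    [0, 0, 0, 0, 6.6, 0, 0],
    [0, 0, 0, 0, 0, 0, 0],
  ],
)

```text
time_s: 7.88
tool_pos: [0.5424, 0.3247, 0.2996]
tool_rot: [-179.7, -0.2, -1.7]
force: [-1.2, 1.2, -0.8]
grip_width: 0.0237
```

```bash
python3 - <<'E'
from h import *
o=env.get_obs();print(o["time_s"],o["tool_pos"].round(4),o["tool_rot"].round(2),o["qpos"].round(1),o["force"],o["grip_width"])
im,K,T=cam("wrist");cv2.imwrite("pics/i.png",im)
im,K,T=cam("scene");crop(im,180,120,260,170,3,"i_s.png")
E
```

```text
7.8833 [0.5424 0.3247 0.2996] [-1.7974e+02 -1.6000e-01 -1.6900e+00] [  -9.    18.4  -30.6   84.6    9.3   79.3 -131.7] [-1.20402064  1.216127   -0.76369951] 0.023692776766727285
```

View pics/i.png

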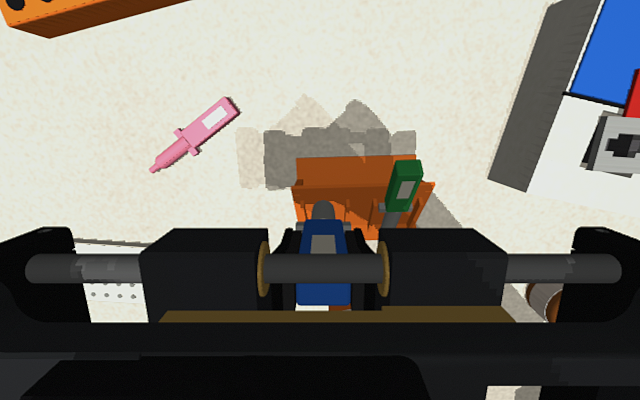

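View pics/i_s.png

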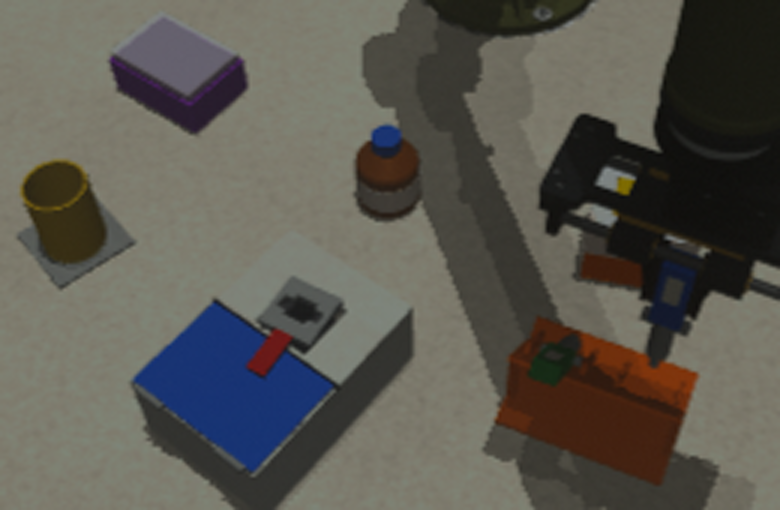

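```bash
python3 - <<'E'
from h import *
im,K,T=cam("wrist");R,p=toolpose()
crop(im,270,180,110,140,4,"j.png")
for n,v in [("tip+x",(.004,0,.163)),("tip",(0,0,.163)),("stemend+x",(.009,0,.149)),("stemendL",(0,-.009,.149)),("stemendR",(0,.009,.149)),("wingL",(.004,-.018,.099)),("wingR",(.004,.018,.099)),("gripend-x L",(-.009,-.012,.029)),("R",(-.009,.012,.029))]:
    q=proj(p+R@np.array(v),K,T);print(n,q.round(1),((q-[270,180])*4).round(0))
E
```

```text
tip+x [321.2 197.9] [205.  72.]
tip [321.2 202.4] [205.  90.]
stemend+x [321.1 196.1] [204.  64.]
stemendL [310.  206.9] [160. 108.]
stemendR [332.3 206.9] [249. 108.]
wingL [292.9 221.8] [ 92. 167.]
wingR [348.4 221.9] [314. 168.]
gripend-x L [292.4 300.4] [ 90. 481.]
R [346.9 300.4] [307. 482.]
```

View pics/j.png

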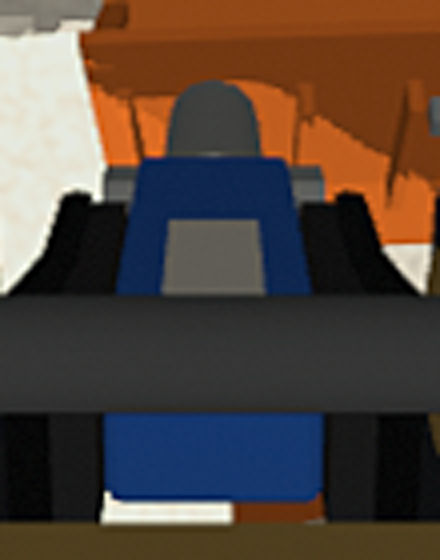

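```bash
python3 - <<'E'
from h import *
for k in range(2):
    im,K,T=cam("wrist");R,p=toolpose();print(p.round(4),(R.T@(T[:3,3]-p)).round(4),Ro.from_matrix(R.T@T[:3,:3]).as_euler("xyz",degrees=True).round(2))
crop(im,270,180,110,140,4,"j2.png")
for n,v in [("tip",(0,0,.163)),("stemend+x",(.009,0,.149)),("gripend-x L",(-.009,-.012,.029)),("R",(-.009,.012,.029))]:
    q=proj(p+R@np.array(v),K,T);print(n,q.round(1),((q-[270,180])*4).round(0))
E
```

```text
[0.5478 0.3223 0.2978] [ 0.0686  0.0017 -0.0921] [-1.460e+01  1.000e-02  8.998e+01]
[0.5481 0.3222 0.2975] [ 0.069   0.0019 -0.092 ] [-14.6    0.    90.01]
tip [320.7 203.7] [203.  95.]
stemend+x [320.5 197.4] [202.  69.]
gripend-x L [291.4 302.7] [ 86. 491.]
R [345.8 302.7] [303. 491.]
```

View pics/j2.png

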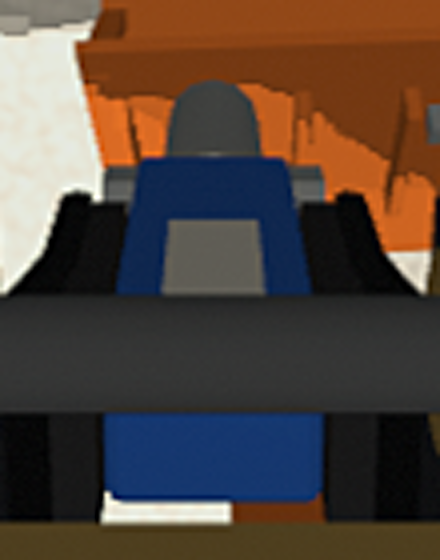

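```bash
python3 - <<'E'
from h import *
im,K,T=cam("wrist");R,p=toolpose()
for x in (.0095,.011,.013):
  for y in (-.012,-.03): print(x,y,proj(p+R@np.array((x,y,.07)),K,T).round(1))
i2,K2,T2=cam("top");crop(i2,195,120,90,100,6,"k_t.png")
i2,K3,T3=cam("scene");crop(i2,340,180,90,90,7,"k_s.png")
for n,v in [("tip",(0,0,.163)),("org",(0,0,.099)),("end",(0,0,.029))]:
    w=p+R@np.array(v);print(n,((proj(w,K2,T2)-[195,120])*6).round(0),((proj(w,K3,T3)-[340,180])*7).round(0))
E
```

```text
0.0095 -0.012 [297.5 231.6]
0.0095 -0.03 [265.  231.6]
0.011 -0.012 [297.4 229. ]
0.011 -0.03 [264.9 229. ]
0.013 -0.012 [297.4 225.6]
0.013 -0.03 [264.7 225.6]
tip [195. 296.] [389. 441.]
org [164. 268.] [418. 336.]
end [126. 233.] [454. 204.]
```

View pics/k_t.png

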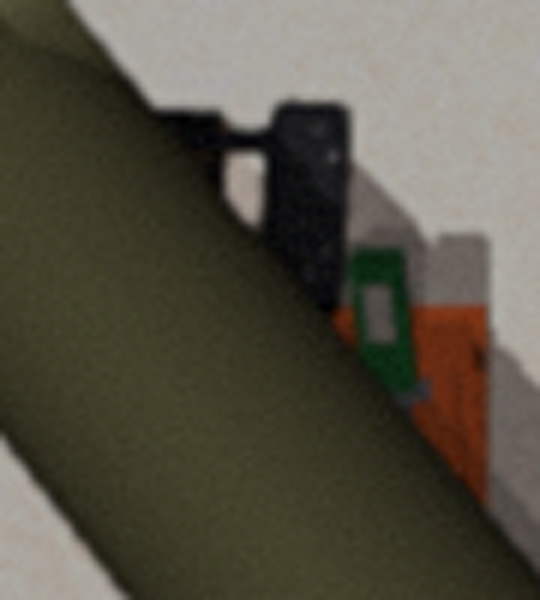

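View pics/k_s.png

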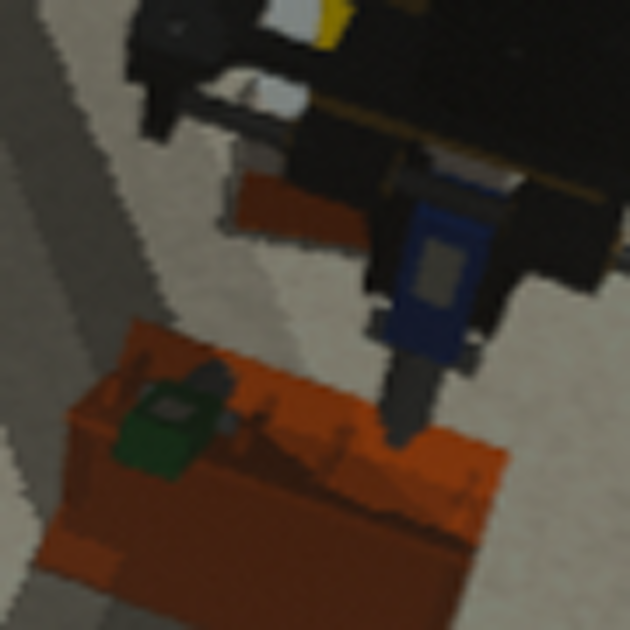

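Request:
drive_tool(
  commands=[
    [0, 0, -2.5, 0, 0, 0, 0],
    [0.5, 3.6, -0.5, 0, 0, 0, 0],
    [0.5, 3.6, 0, 0, 0, 0, 0],
    [0.5, 3.6, 0, 0, 0, 0, 0],
    [0.5, 3.6, 0, 0, 0, 0, 0],
    [0.5, 3.6, 0, 0, 0, 0, 0],
    [0.5, 3.6, 0, 0, 0, 0, 0],
    [0.5, 3.6, 0, 0, 0, 0, 0],
    [0.5, 3.6, 0, 0, 0, 0, 0],
    [0, 0, 1, 0, 0, 1.7, 0],
    [0, 0, 2, 0, 0, 1.7, 0],
    [0, 0, 0, 0, 0, 0, 0],
    [0, 0, 0, 0, 0, 0, 0],
    [0, 0, 0, 0, 0, 0, 0],
  ],
)

```text
time_s: 9.45
tool_pos: [0.577, 0.0344, 0.2972]
tool_rot: [-179.7, 0.1, -5.3]
force: [-0.5, 0.4, -1.6]
grip_width: 0.0239
```

```bash
python3 - <<'E'
from h import *
o=env.get_obs();print(o["time_s"],o["tool_pos"].round(4),o["tool_rot"].round(2),o["qpos"].round(1),o["force"],o["grip_width"])
im,K,T=cam("wrist");im,K,T=cam("wrist");crop(im,220,60,200,170,4,"l.png")
R,p=toolpose();print(p.round(4),Ro.from_matrix(R).as_euler("xyz",degrees=True).round(2));i2,K3,T3=cam("scene");crop(i2,220,130,120,110,6,"l_s.png")
E
```

```text
9.45 [0.577  0.0344 0.2972] [-1.7968e+02  7.0000e-02 -5.3200e+00] [  12.7   10.7  -21.1   92.7    3.6   77.3 -104.2] [-0.46049037  0.42093229 -1.57625466] 0.02388290759345628
[0.5772 0.0345 0.2979] [-1.7968e+02 -3.0000e-02 -5.3200e+00]
```

View pics/l.png

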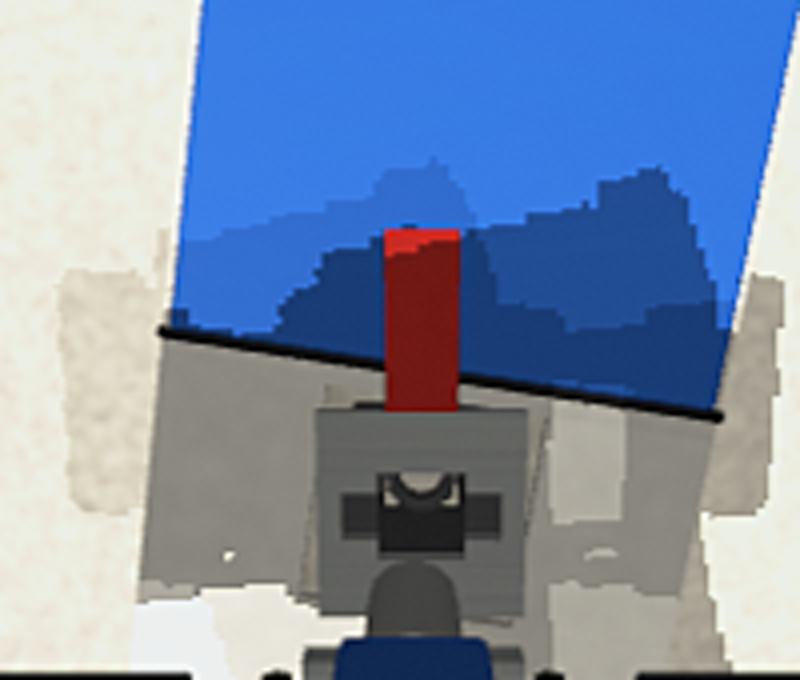

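View pics/l_s.png

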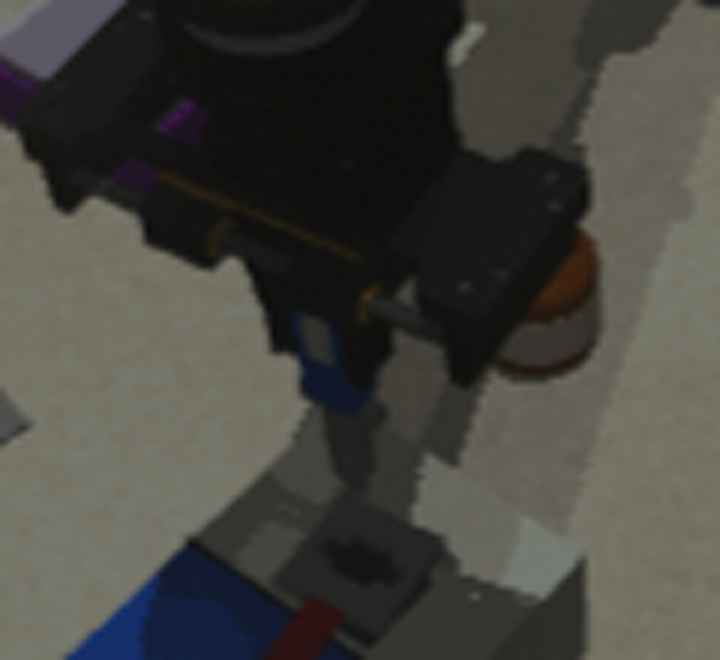

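```bash
python3 - <<'E'
from h import *
im,K,T=cam("wrist");R,p=toolpose();print(p.round(4))
f=lambda u,v:(220+(u+.5)/4-.5,60+(v+.5)/4-.5)
def t(q,z): return (R.T@(ray(q,K,T,z)-p)).round(4)
for n,ps in dict(slot=[(341,493),(501,493),(501,540),(341,540)],hole=[(379,475),(464,475),(464,552),(379,552)],plug=[(317,410),(527,410),(524,614),(316,612)]).items():
    P=np.array([ray(f(*q),K,T,.09) for q in ps]);print(n,P.mean(0).round(4),(R.T@(P.mean(0)-p)).round(4))
zs=p[2]-.149
print("stem top edge (want x=.009)",t(f(413.5,561),zs),"L",t(f(368,590),zs),"R",t(f(459,590),zs))
E
```

```text
[0.577  0.0343 0.2978]
slot [0.5805 0.0314 0.09  ] [0.0037 0.0037 0.2077]
hole [0.5812 0.0312 0.09  ] [0.0044 0.0038 0.2077]
plug [0.5813 0.0313 0.09  ] [0.0044 0.0037 0.2077]
stem top edge (want x=.009) [0.0075 0.0019 0.149 ] L [ 0.0014 -0.0073  0.149 ] R [0.0015 0.011  0.1489]
```

Request:
drive_tool(
  commands=[
    [0.57, 0.18, 0, 0, 0, 0, 0],
    [0, 0, 1.5, 0, 0, 0, 0],
    [0, 0, 1.5, 0, 0, 0, 0],
    [0, 0, 0.5, 0, 0, 0, 0],
    [0, 0, 0, 0, 0, 0, 0],
    [0, 0, 0, 0, 0, 0, 0],
    [0, 0, 0, 0, 0, 0, 0],
  ],
)

```text
time_s: 10.23
tool_pos: [0.5827, 0.0317, 0.2627]
tool_rot: [-179.7, -0.0, -5.4]
force: [0.1, 0.0, -0.9]
grip_width: 0.0235
```

```bash
python3 - <<'E'
from h import *
o=env.get_obs();print(o["time_s"],o["tool_pos"].round(4),o["tool_rot"].round(2),o["force"])
im,K,T=cam("wrist");im,K,T=cam("wrist");crop(im,220,60,200,170,4,"m.png")
R,p=toolpose();print(p.round(4));i2,K3,T3=cam("scene");crop(i2,220,130,120,110,6,"m_s.png")
E
```

```text
10.2333 [0.5827 0.0317 0.2627] [-1.7969e+02 -3.0000e-02 -5.4100e+00] [ 0.07347104  0.03544103 -0.91696191]
[0.5826 0.0317 0.2628]
```

View pics/m.png

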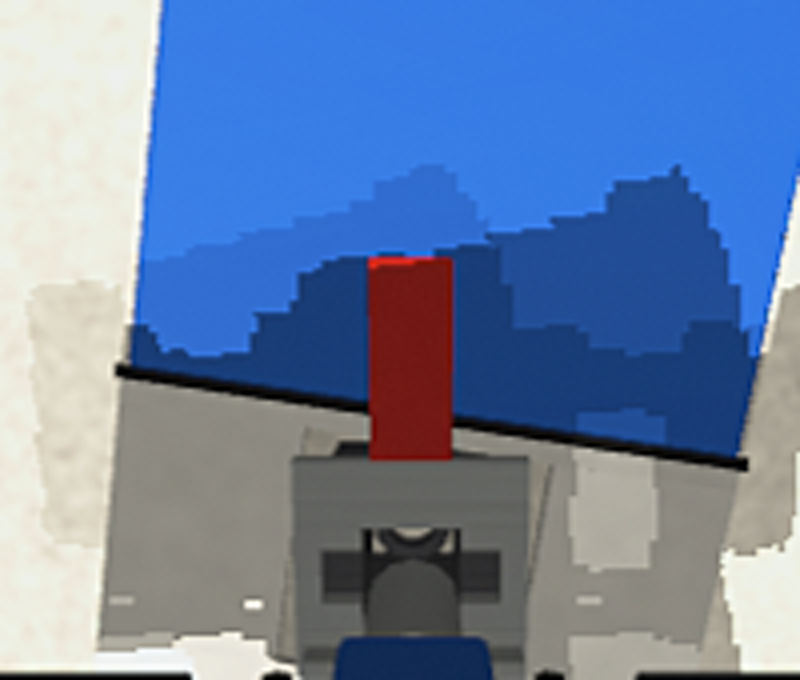

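View pics/m_s.png

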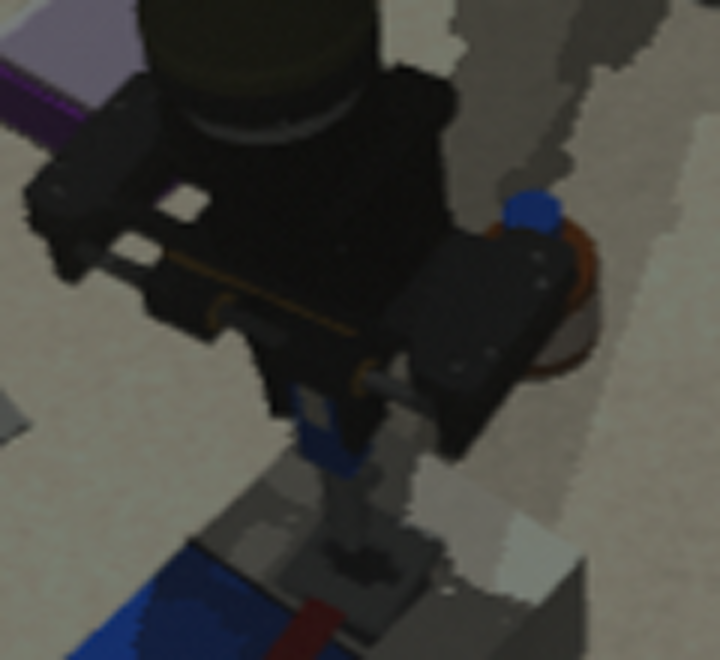

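```bash
python3 - <<'E'
from h import *
im,K,T=cam("wrist");R,p=toolpose();print(p.round(4))
f=lambda u,v:(220+(u+.5)/4-.5,60+(v+.5)/4-.5)
for n,ps in dict(slot=[(322,551),(500,551),(500,603),(322,603)],).items():
    P=np.array([ray(f(*q),K,T,.09) for q in ps]);print(n,P.mean(0).round(4),(R.T@(P.mean(0)-p)).round(4))
print("stem",(R.T@(ray(f(413.5,560),K,T,p[2]-.149)-p)).round(4))
q=proj(p+R@np.array([.004-.0015,.0019,.163]),K,T);print((q-[220,60])*4)
E
```

```text
[0.5824 0.0317 0.2625]
slot [0.5802 0.0314 0.09  ] [-0.0022  0.0014  0.1725]
stem [0.0077 0.002  0.149 ]
[411.71181625 565.89695097]
```

Request:
drive_tool(
  commands=[
    [-0.05, -0.05, 0.5, 0, 0, 0, 0],
    [0, 0, 1.0, 0, 0, 0, 0],
    [0, 0, 1.0, 0, 0, 0, 0],
    [0, 0, 1.0, 0, 0, 0, 0],
    [0, 0, 1.0, 0, 0, 0, 0],
    [0, 0, 0.8, 0, 0, 0, 0],
    [0, 0, 0, 0, 0, 0, 0],
    [0, 0, 0, 0, 0, 0, 0],
  ],
)

```text
time_s: 11.1
tool_pos: [0.5813, 0.0324, 0.2078]
tool_rot: [-179.7, 0.1, -5.4]
force: [0.8, 0.2, -1.2]
grip_width: 0.0234
```

Request:
drive_tool(
  commands=[
    [0, 0, 0.3, 0, 0, 0, 0],
    [0, 0, 0.3, 0, 0, 0, 0],
    [0, 0, 0.3, 0, 0, 0, 0],
    [0, 0, 0, 0, 0, 0, 0],
  ],
)

```text
time_s: 11.43
tool_pos: [0.5815, 0.0325, 0.1993]
tool_rot: [-179.7, 0.1, -5.4]
force: [-0.2, 0.2, -2.1]
grip_width: 0.0241
```

Request:
drive_tool(
  commands=[
    [0, 0, 0.2, 0, 0, 0, 0],
    [0, 0, 0.2, 0, 0, 0, 0],
    [0, 0, 0, 0, 0, 0, 0],
  ],
)

```text
time_s: 11.68
tool_pos: [0.5815, 0.0325, 0.1954]
tool_rot: [-179.7, 0.1, -5.4]
force: [0.1, 0.9, -1.6]
grip_width: 0.0239
```

```bash
python3 - <<'E'
from h import *
o=env.get_obs();print(o["time_s"],o["tool_pos"].round(4),o["tool_rot"].round(2),o["force"])
im,K,T=cam("wrist");crop(im,220,60,200,170,4,"n.png")
i2,K3,T3=cam("scene");crop(i2,220,130,120,110,6,"n_s.png")
E
```

```text
11.6833 [0.5815 0.0325 0.1954] [-1.7971e+02  8.0000e-02 -5.4100e+00] [ 0.13046508  0.92632729 -1.5512879 ]
```

View pics/n.png

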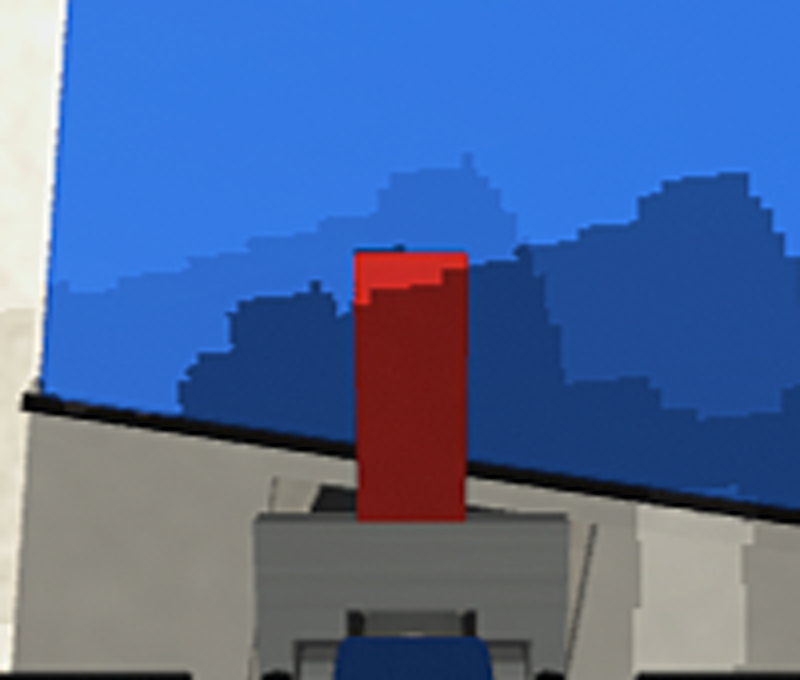

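View pics/n_s.png

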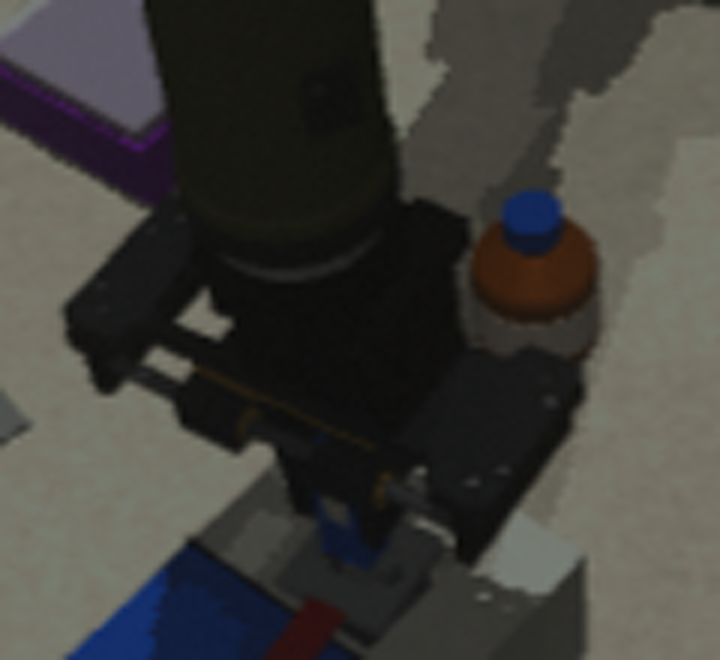

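Request:
drive_tool(
  commands=[
    [0, 0, 0.2, 0, 0, 0, 0],
    [0, 0, 0.2, 0, 0, 0, 0],
    [0, 0, 0, 0, 0, 0, 0],
  ],
)

```text
time_s: 12.03
tool_pos: [0.5814, 0.0325, 0.1912]
tool_rot: [-179.7, 0.1, -5.4]
force: [0.2, -0.2, -1.4]
grip_width: 0.0237
```

Request:
drive_tool(
  commands=[
    [0, 0, 0.15, 0, 0, 0, 0],
    [0, 0, 0.15, 0, 0, 0, 0],
    [0, 0, 0, 0, 0, 0, 0],
  ],
)

```text
time_s: 12.28
tool_pos: [0.5814, 0.0325, 0.1884]
tool_rot: [-179.7, 0.1, -5.4]
force: [0.4, 0.7, -1.6]
grip_width: 0.0236
```

Request:
drive_tool(
  commands=[
    [0, 0, 0.1, 0, 0, 0, 0],
    [0, 0, 0.1, 0, 0, 0, 0],
    [0, 0, 0, 0, 0, 0, 0],
  ],
)

```text
time_s: 12.53
tool_pos: [0.5815, 0.0326, 0.1865]
tool_rot: [-179.7, 0.1, -5.4]
force: [-0.0, -0.4, -1.3]
grip_width: 0.0241
```

```bash
python3 - <<'E'
from h import *
o=env.get_obs();print(o["time_s"],o["tool_pos"].round(4),o["tool_rot"].round(2),o["force"])
im,K,T=cam("wrist");crop(im,220,100,200,200,4,"o.png")
E
```

```text
12.5333 [0.5815 0.0326 0.1865] [-1.7971e+02  8.0000e-02 -5.4100e+00] [-0.00878024 -0.44049974 -1.26262999]
```

View pics/o.png

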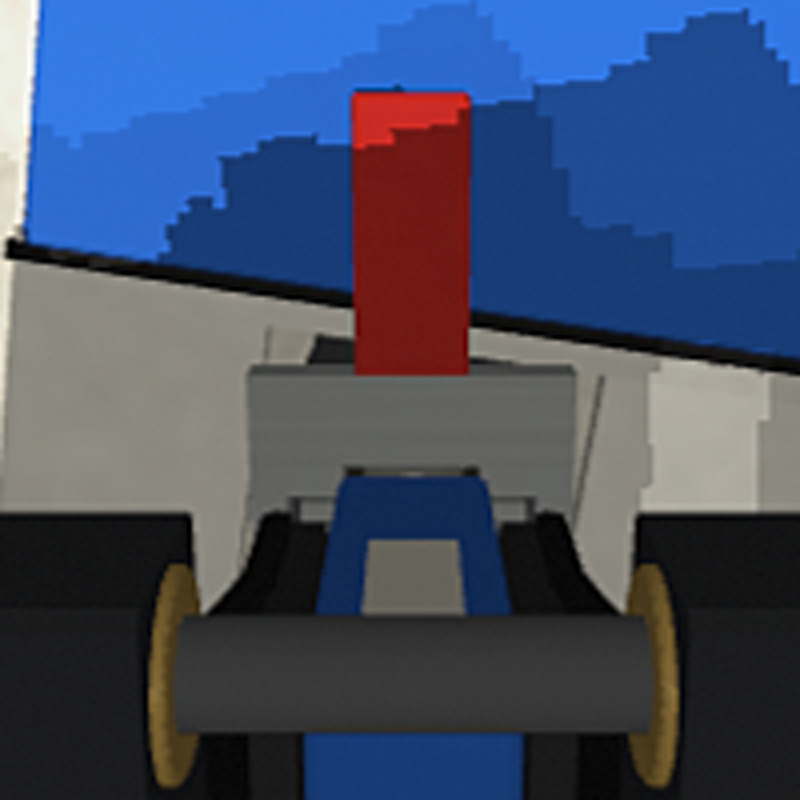

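Request:
drive_tool(
  commands=[
    [0, 0, 0.1, 0, 0, 0, 0],
    [0, 0, 0.1, 0, 0, 0, 0],
    [0, 0, 0, 0, 0, 0, 0],
  ],
)

```text
time_s: 12.83
tool_pos: [0.5818, 0.0326, 0.186]
tool_rot: [-179.7, 0.0, -5.4]
force: [-2.3, 0.7, 5.5]
grip_width: 0.0238
```

Request:
drive_tool(
  commands=[
    [0, 0, 0.1, 0, 0, 0, 0],
    [0, 0, 0, 0, 0, 0, 0],
  ],
)

```text
time_s: 13.0
tool_pos: [0.582, 0.0327, 0.186]
tool_rot: [-179.7, -0.0, -5.4]
force: [-4.2, -0.7, 10.4]
grip_width: 0.0234
```

Request:
drive_tool(
  commands=[
    [0, 0, -0.2, 0, 0, 0, 0],
    [0, -0.02, 0, 0, 0, -6, 0],
    [0, -0.02, 0, 0, 0, -6, 0],
    [0, -0.02, 0, 0, 0, -6, 0],
    [0, -0.02, 0, 0, 0, -6, 0],
    [0, -0.02, 0, 0, 0, -6, 0],
    [0, 0, 0, 0, 0, 0, 0],
  ],
)

```text
time_s: 13.58
tool_pos: [0.5808, 0.033, 0.1861]
tool_rot: [-179.7, 0.0, 24.7]
force: [-3.9, -1.1, 4.5]
grip_width: 0.0235
```

```bash
python3 - <<'E'
from h import *
o=env.get_obs();print(o["time_s"],o["tool_pos"].round(4),o["tool_rot"].round(2),o["force"],o["wrist_torque"],o["qpos"].round(1))
i2,K3,T3=cam("scene");crop(i2,220,130,120,110,6,"q_s.png")
E
```

```text
13.5833 [0.5808 0.033  0.1861] [-1.7973e+02  1.0000e-02  2.4700e+01] [-3.86226687 -1.11744952  4.45466705] [-0.41636873  0.95631229 -0.09460825] [ 15.5  16.3 -24.7  99.8   7.1  65.6 -76.6]
```

View pics/q_s.png

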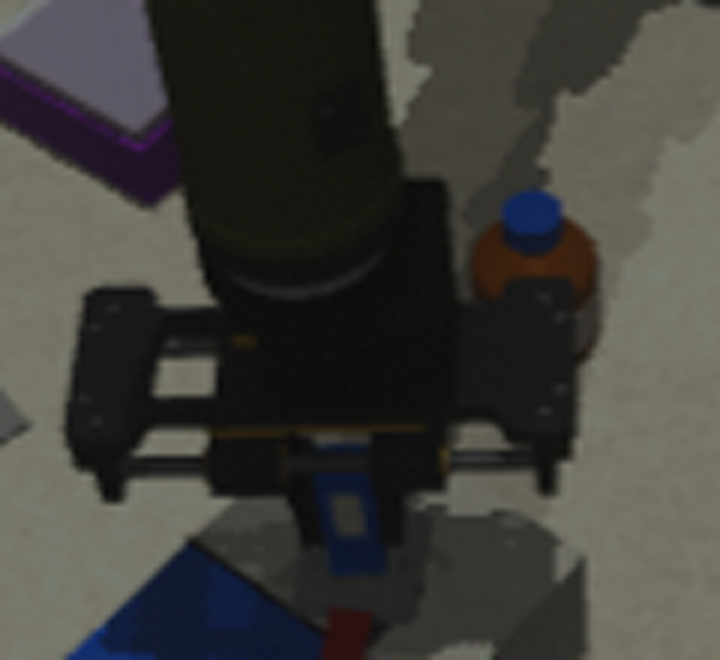

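Request:
drive_tool(
  commands=[
    [0, -0.02, -0.05, 0, 0, -6, 0],
    [0, -0.02, 0, 0, 0, -6, 0],
    [0, -0.02, 0, 0, 0, -6, 0],
    [0, -0.02, 0, 0, 0, -6, 0],
    [0, -0.02, 0, 0, 0, -6, 0],
    [0, -0.02, 0, 0, 0, -6, 0],
    [0, -0.02, 0, 0, 0, -6, 0],
    [0, -0.02, 0, 0, 0, -6, 0],
    [0, -0.02, 0, 0, 0, -6, 0],
    [0, 0, 0, 0, 0, 0, 0],
  ],
)

```text
time_s: 14.47
tool_pos: [0.5803, 0.0337, 0.1861]
tool_rot: [-179.9, -0.2, 78.5]
force: [-1.6, -2.2, 1.8]
grip_width: 0.0237
```

```bash
python3 - <<'E'
from h import *
o=env.get_obs();print(o["time_s"],o["tool_pos"].round(4),o["tool_rot"].round(2),o["force"],o["wrist_torque"],o["qpos"].round(1))
i2,K3,T3=cam("scene");crop(i2,220,130,120,110,6,"r_s.png")
i2,K3,T3=cam("top");crop(i2,290,100,100,100,6,"r_t.png")
i2,K3,T3=cam("wrist");cv2.imwrite("pics/r_w.png",i2)
E
```

```text
14.4667 [0.5803 0.0337 0.1861] [-179.93   -0.23   78.53] [-1.63677942 -2.24025747  1.77112119] [-0.67027247  0.22331144 -0.05817546] [ 21.6  17.2 -32.1  99.7   9.7  65.9 -24.8]
```

View pics/r_s.png

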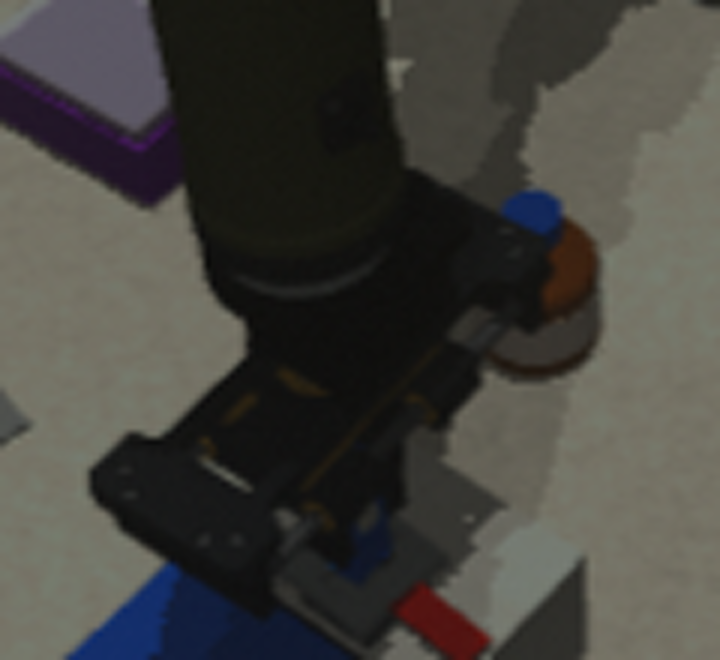

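View pics/r_w.png

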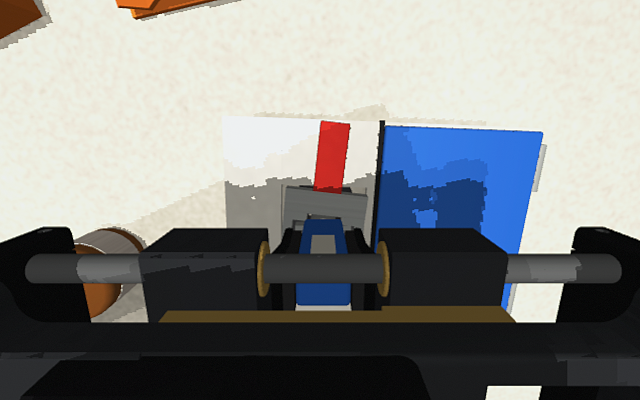

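Request:
drive_tool(
  commands=[
    [0, -0.02, 0, 0, 0, -3, 0],
    [0, -0.02, 0, 0, 0, -3, 0],
    [0, 0, 0, 0, 0, 0, 0],
    [0, 0, 0, 0, 0, 0, 0],
  ],
)

```text
time_s: 14.95
tool_pos: [0.5801, 0.0338, 0.1861]
tool_rot: [-180.0, -0.2, 84.4]
force: [1.0, -5.2, -1.2]
grip_width: 0.0238
```

```bash
python3 - <<'E'
from h import *
o=env.get_obs();print(o["tool_pos"].round(4),o["tool_rot"].round(2),o["force"],o["wrist_torque"])
E
```

```text
[0.5801 0.0338 0.1861] [-179.99   -0.23   84.36] [ 0.95619005 -5.22406355 -1.20270178] [-1.16979579 -0.23194507 -0.05022103]
```

Request:
drive_tool(
  commands=[
    [0, 0, 0, 0, 0, -2, 0],
    [0, 0, 0, 0, 0, -2, 0],
    [0, 0, 0, 0, 0, 0, 0],
    [0, 0, 0, 0, 0, 0, 0],
  ],
)

```text
time_s: 15.28
tool_pos: [0.5801, 0.0336, 0.1861]
tool_rot: [-180.0, -0.3, 88.3]
force: [0.8, -4.7, -1.7]
grip_width: 0.0236
```

```bash
python3 - <<'E'
from h import *
o=env.get_obs();print(o["tool_pos"].round(4),o["tool_rot"].round(2),o["force"],o["wrist_torque"])
i2,K3,T3=cam("wrist");crop(i2,220,100,200,150,4,"s_w.png");R,p=toolpose()
np.savez("s.npz",K=K3,T=T3)
E
```

```text
[0.5801 0.0336 0.1861] [-179.99   -0.26   88.29] [ 0.78400897 -4.69299517 -1.74743788] [-1.35091722 -0.38552933 -0.94225672]
```

View pics/s_w.png

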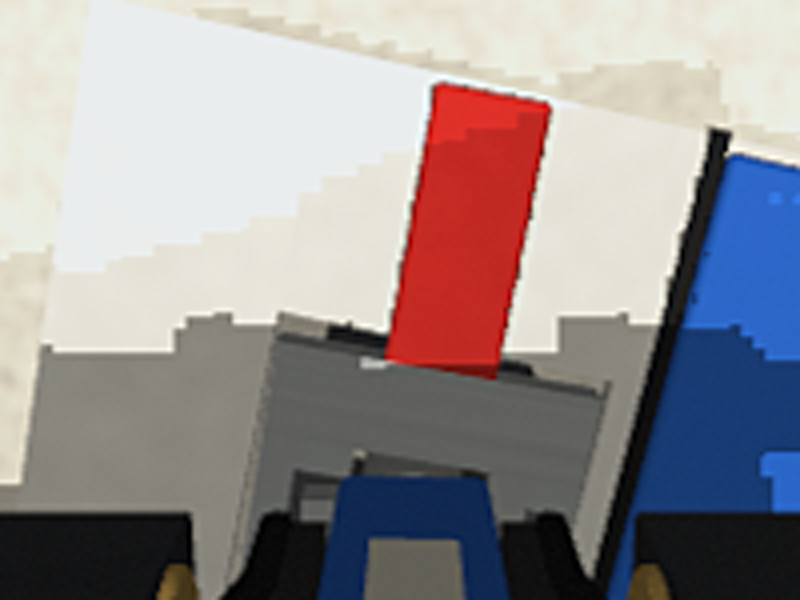

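Request:
drive_tool(
  commands=[
    [0, 0, 0, 0, 0, 4, 0],
    [0, 0, 0, 0, 0, 4, 0],
    [0, 0, 0, 0, 0, 0, 0],
    [0, 0, -0.5, 0, 0, 0, 0],
    [0, 0, -1, 0, 0, 0, 0],
    [0, 0, -1, 0, 0, 0, 0],
    [0, 0, 0, 0, 0, 0, 0],
  ],
)

```text
time_s: 15.92
tool_pos: [0.5803, 0.0351, 0.2139]
tool_rot: [180.0, -0.3, 80.7]
force: [-0.9, -2.9, -0.1]
grip_width: 0.0238
```

```bash
python3 - <<'E'
from h import *
o=env.get_obs();print(o["tool_pos"].round(4),o["tool_rot"].round(2),o["force"],o["wrist_torque"])
i2,K3,T3=cam("wrist");crop(i2,220,100,200,150,4,"t_w.png");R,p=toolpose()
E
```

```text
[0.5803 0.0351 0.2139] [179.96  -0.29  80.66] [-0.85517797 -2.94700768 -0.06570057] [-0.81642373  0.25049936 -0.03436626]
```

View pics/t_w.png

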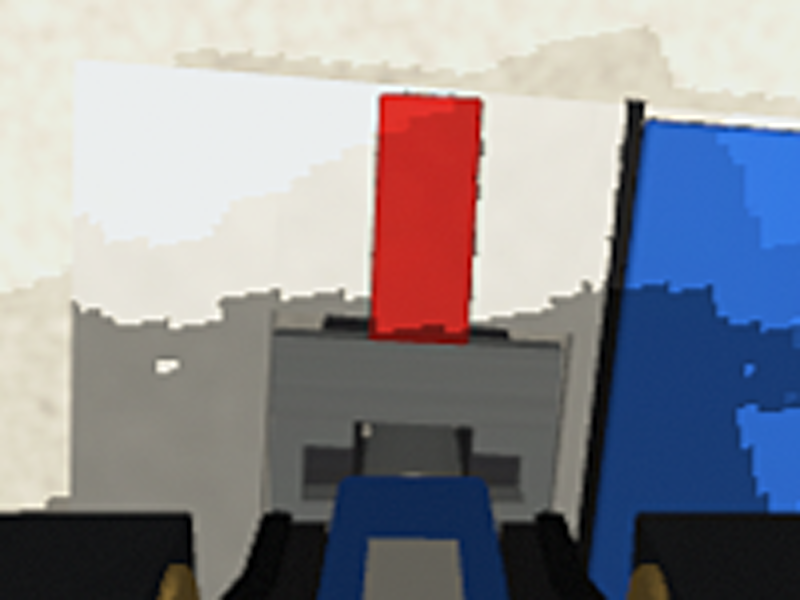

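Request:
drive_tool(
  commands=[
    [0, 0, -2, 0, 0, 0, 0],
    [0, 0, -2.5, 0, 0, 0, 0],
    [0, 0, -2.5, 0, 0, 0, 0],
    [0, 0, -2.5, 0, 0, 0, 0],
    [-3.5, 0.1, 0, 0, 0, 0, 0],
    [-3.5, 0.1, 0, 0, 0, 0, 0],
    [-3.5, 0.1, 0, 0, 0, 0, 0],
    [-3.5, 0.1, 0, 0, 0, 0, 0],
    [-3.5, 0.1, 0, 0, 0, 0, 0],
    [-3.5, 0.1, 0, 0, 0, 0, 0],
    [-3.5, 0.1, 0, 0, 0, 0, 0],
    [-3.5, 0.1, 0, 0, 0, 0, 0],
    [0, 0, 0, 0, 0, 0, 0],
    [0, 0, 0, 0, 0, 0, 0],
  ],
)

```text
time_s: 17.13
tool_pos: [0.5417, -0.2453, 0.3046]
tool_rot: [-180.0, -0.4, 80.4]
force: [0.6, 0.8, -1.5]
grip_width: 0.0238
```

```bash
python3 - <<'E'
from h import *
o=env.get_obs();print(o["time_s"],o["tool_pos"].round(4),o["tool_rot"].round(2),o["force"],o["qpos"].round(1),o["grip_width"])
im,K,T=cam("wrist");cv2.imwrite("pics/u_w.png",im);R,p=toolpose()
print("tip",proj(p+R@np.array([0,0,.160]),K,T),"cup",proj([.5437,-.2436,.085],K,T),p.round(4))
im,K,T=cam("scene");crop(im,140,120,220,150,3.6,"u_s.png")
im,K,T=cam("top");crop(im,300,100,170,130,4,"u_t.png")
E
```

```text
17.1333 [ 0.5417 -0.2453  0.3046] [-179.96   -0.37   80.35] [ 0.58089917  0.78213997 -1.52467197] [ 41.4  12.8 -22.7  89.6   4.6  78.7   8.6] 0.023847535249828456
tip [322.24421628 198.95506177] cup [323.80785439 186.6218386 ] [ 0.5424 -0.2428  0.3048]
```

View pics/u_w.png

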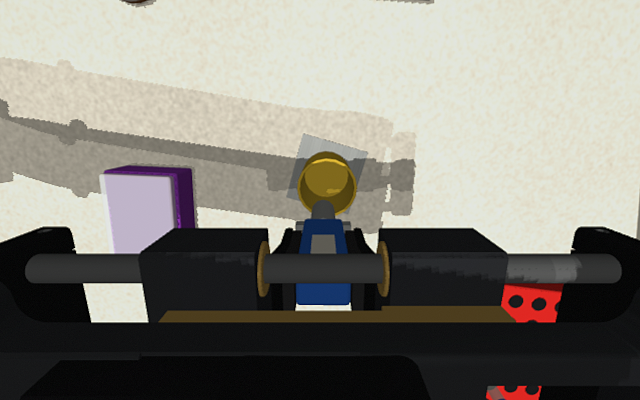

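View pics/u_s.png

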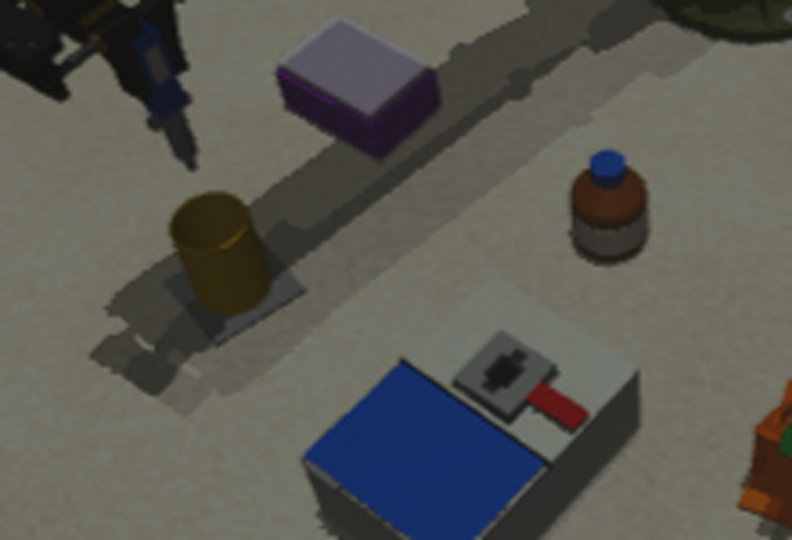

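View pics/u_t.png

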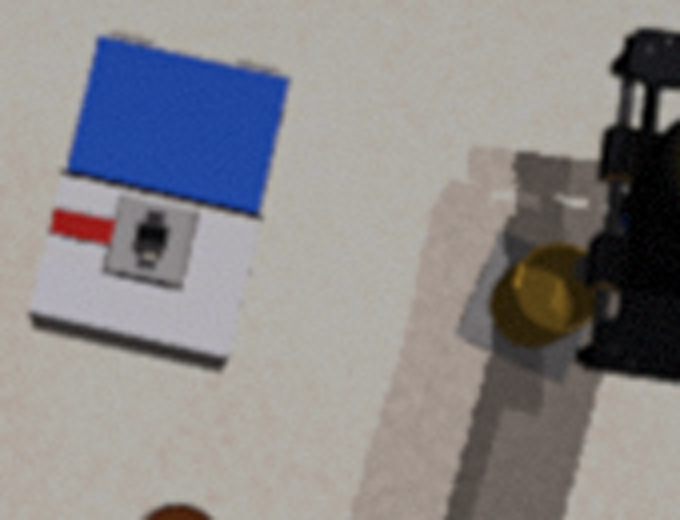

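Request:
drive_tool(
  commands=[
    [0.4, 0.1, 0, 0, 0, 0, 0],
    [0, 0, 2.5, 0, 0, 0, 0],
    [0, 0, 2.5, 0, 0, 0, 0],
    [0, 0, 2.5, 0, 0, 0, 0],
    [0, 0, 2, 0, 0, 0, 0],
    [0, 0, 2, 0, 0, 0, 0],
    [0, 0, 1.2, 0, 0, 0, 0],
    [0, 0, 0.6, 0, 0, 0, 0],
    [0, 0, 0, 0, 0, 0, 0],
    [0, 0, 0, 0, 0, 0, 0],
  ],
)

```text
time_s: 18.12
tool_pos: [0.5442, -0.2385, 0.1726]
tool_rot: [-180.0, -0.3, 80.6]
force: [0.7, 0.0, -0.3]
grip_width: 0.0235
```

Request:
drive_tool(
  commands=[
    [0, 0, 0.2, 0, 0, 0, 0],
    [0, 0, 0.2, 0, 0, 0, 0],
    [0, 0, 0, 0, 0, 0, 0],
  ],
)

```text
time_s: 18.37
tool_pos: [0.5438, -0.239, 0.1684]
tool_rot: [-180.0, -0.3, 80.6]
force: [-0.4, 0.2, -1.8]
grip_width: 0.0238
```

Request:
drive_tool(
  commands=[
    [0, 0, 0.2, 0, 0, 0, 0],
    [0, 0, 0, 0, 0, 0, 0],
    [0, 0, 0, 0, 0, 0, 0.35],
    [0, 0, 0, 0, 0, 0, 0.35],
    [0, 0, 0, 0, 0, 0, 0.6],
    [0, 0, 0, 0, 0, 0, 0.6],
    [0, 0, 0, 0, 0, 0, 0.6],
    [0, 0, 0, 0, 0, 0, 0.6],
  ],
)

```text
time_s: 19.03
tool_pos: [0.5436, -0.2389, 0.1659]
tool_rot: [-179.9, -0.3, 80.6]
force: [0.5, 0.2, 0.1]
grip_width: 0.0482
```

```bash
python3 - <<'E'
from h import *
o=env.get_obs();print(o["time_s"],o["tool_pos"].round(4),o["force"],o["grip_width"])
im,K,T=cam("wrist");cv2.imwrite("pics/v_w.png",im)
im,K,T=cam("scene");crop(im,120,110,180,140,4,"v_s.png")
E
```

```text
19.0333 [ 0.5436 -0.2389  0.1659] [0.54603022 0.19511342 0.09971133] 0.04816911564345666
```

View pics/v_w.png

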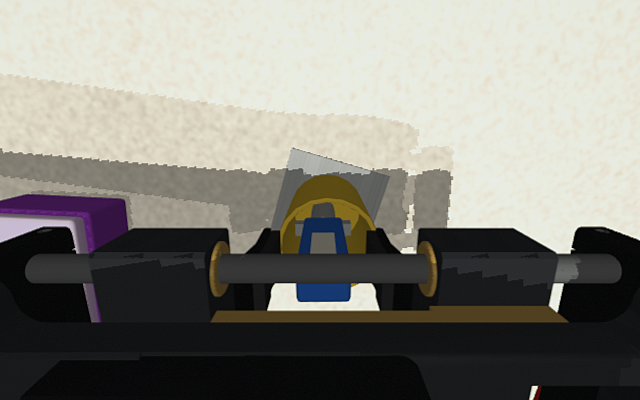

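View pics/v_s.png

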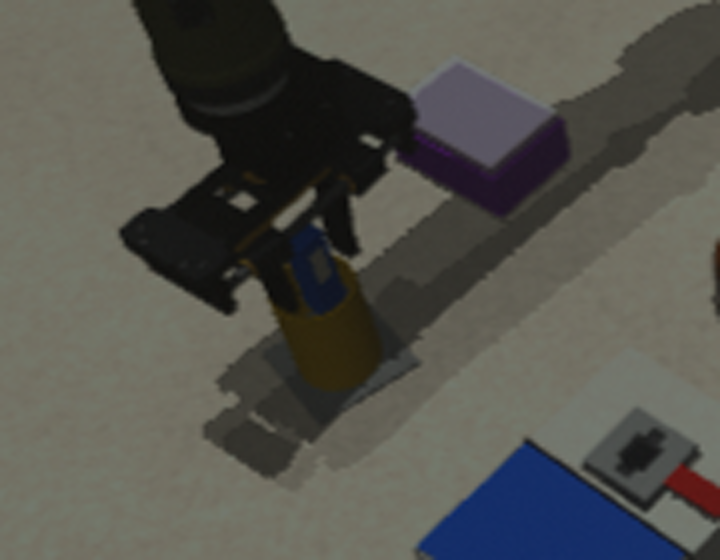

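Request:
drive_tool(
  commands=[
    [0, 0, -1, 0, 0, 0, 0.7],
    [0, 0, -2, 0, 0, 0, 0.7],
    [0, 0, -2.5, 0, 0, 0, 0.7],
    [0, 0, -2.5, 0, 0, 0, 0.7],
    [0, 0, -2.5, 0, 0, 0, 0.7],
    [0, 0, -2.5, 0, 0, 0, 0.7],
    [-3, 0, -1, 0, 0, 0, 0.7],
    [-3, 0, 0, 0, 0, 0, 0.7],
    [-3, 0, 0, 0, 0, 0, 0.7],
    [-3, 0, 0, 0, 0, 0, 0.7],
    [0, 0, 0, 0, 0, 0, 0.7],
    [0, 0, 0, 0, 0, 0, 0.7],
  ],
)

```text
time_s: 20.13
tool_pos: [0.5228, -0.3604, 0.3055]
tool_rot: [-179.9, -0.3, 80.3]
force: [-0.2, 0.9, -0.6]
grip_width: 0.0609
```

```bash
python3 - <<'E'
from h import *
o=env.get_obs();print(o["time_s"],o["tool_pos"].round(4),o["force"])
im,K,T=cam("wrist");cv2.imwrite("pics/w_w.png",im)
im,K,T=cam("scene");cv2.imwrite("pics/w_s.png",im);crop(im,140,130,280,170,2.8,"w_s2.png")
im,K,T=cam("top");crop(im,210,90,250,180,3.2,"w_t.png")
E
```

```text
20.1333 [ 0.5228 -0.3604  0.3055] [-0.22023832  0.86744297 -0.56626229]
```

View pics/w_s2.png

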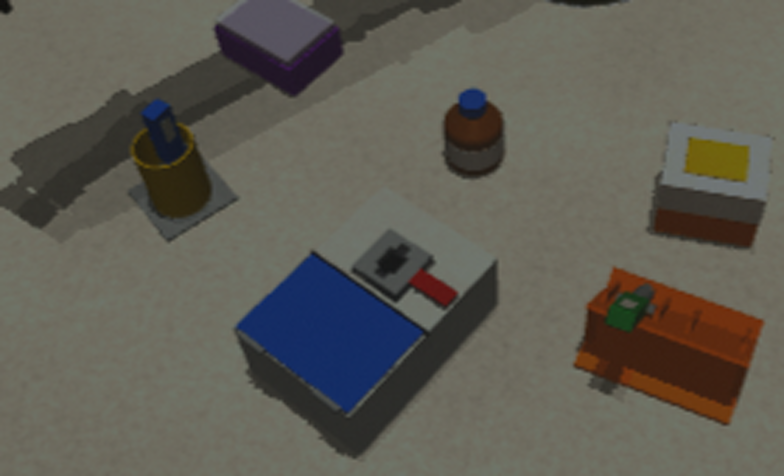

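View pics/w_t.png

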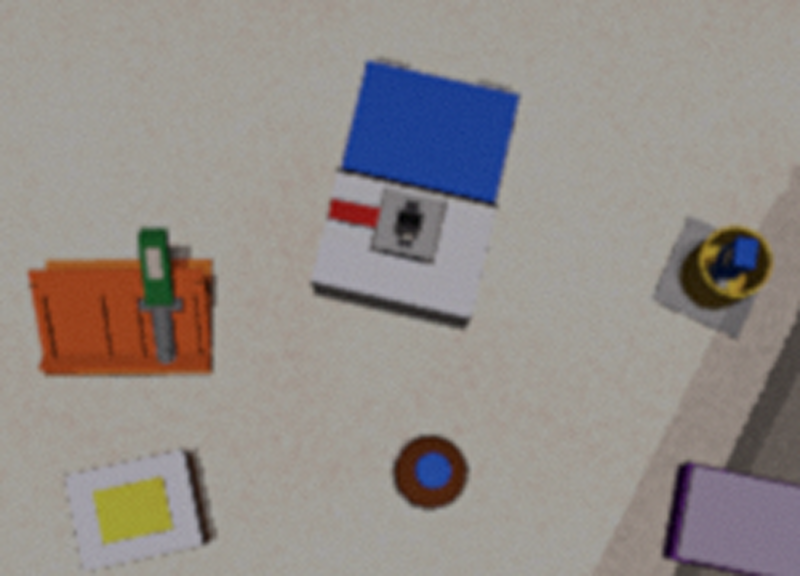

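View pics/w_w.png

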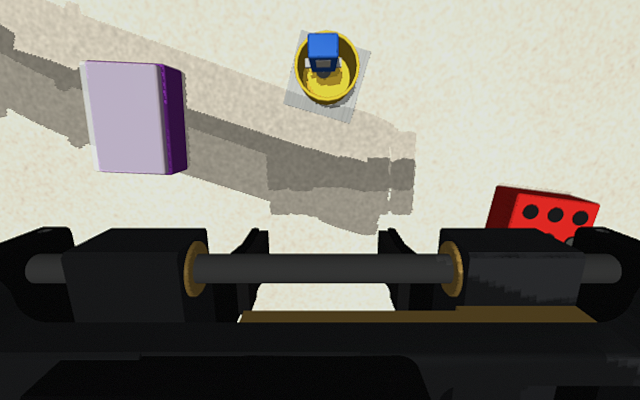

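```bash
python3 -c "
from cell import env
print(env.sign_off())"
```

```text
the job is handed in; nothing more can be done
None
```

The latch is open and the blue key stands grip up in the yellow cup. I handed the job in at about 20 s on the robot's clock, against the 72 s limit.

- **Key that fits:** I tried the blue key first and it went fully home. It stopped with its wings inside the plug's slot, well past the height where a wrong key would be stopped. So I did not try the green key, and it was never touched.
- **Latch:** I turned the key counter-clockwise until the twisting moment rose to about 0.9 N m at the end stop. The red arm is off the blue lid and lies along the box's y axis, at about 1.59 rad by my measurement from the picture. It stayed there after I took the key out.
- **Last checks:** The final pictures show:
  - the blue key in the cup,
  - the green key lying in its slot of the stand,
  - the tip box, carton and bottle standing with no sign of having been moved,
  - the gripper clear of everything.

**Disagreements:** The cameras differed by about 2–3 mm on where the lock is, so I lined the key up with the slot in the wrist picture. The highest wrist force I saw was about 11 N. Nothing failed.

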